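# Fit the splined drive cog to a driving-game steering unit

### The arm

A 7-joint arm with a two-finger parallel gripper is mounted at the origin on the work surface. World frame = base frame: x ahead of the robot, y to its left, z up, the work surface at z = 0. Lengths are in m, angles in degrees, forces in N, time in s.
With the tool pointing down it reaches from about 0.425 to 0.875 m from the base axis. Payload 4.7 kg.
Tool frame: the origin (TCP) lies at the very end of the fingers, on their centre line; the grasp point (between the pads) lies 19 mm behind it; x points along the fingers, z is the direction in which the jaws open and shut, and the axes are right-handed (so a half turn about x gives the same grasp; the last joint's range is limited). The gripper opens to 87 mm and grips with 3 to 60 N. Pads are 19 mm wide; open, the fingers measure 117 mm over their backs; the gripper's body (75 mm by 190 mm) begins 51 mm behind the grasp point.
Start: joints at [66.412, 18.392, -4.016, 83.108, 1.295, 78.541, -3.26], TCP at [0.268, -0.592, 0.194] pointing down, gripper open.
Joint ranges: [-163.93, 163.93], [-17.29, 119.83], [-79.2, 71.16], [3.27, 140.29], [-89.18, 269.18], [5.43, 117.66], [-154.24, 154.24]. Speed limits (degrees/s): [147.25, 147.25, 180, 180, 180, 180, 180].

### API

Orientations are given as [roll, pitch, yaw] about the fixed x, y, z axes, in that order (R = Rz(yaw) Ry(pitch) Rx(roll)).
In Python, from cell import env gives the robot as it stands. The module is installed in compiled form; this text tells all that it offers.
- The arm moves only by the tool drive_tool, never from a script. Its argument "increments" is a list of rows, each a list of 2 entries, a list of its own where there are three numbers: the shift along the tool's x, y, z scaled (see below), then the turn, a rotation vector about the tool's x, y, z scaled (see below). In form: [[[dx, dy, dz], [wx, wy, wz]], ...]. A call has 1 to 10 rows; each row shifts and turns the commanded pose from where the row before left it, along the tool's axes as they then stand; what a row does not reach is not made up. The controller multiplies each number of a shift by 0.04 m and each number of a turn by 120 degrees. A row lasts 1/10 s, in which the tool goes at most 50 mm and 8.59 degrees, less where a joint would pass 70% of its speed; a pose out of reach is approached as far as the arm can. A call with a number of a shift or a turn outside -1 to 1 is refused whole. A call with a gripper value outside its range is refused whole. "hand" is the gripper's target within -1 to 1 (fully open at 1, half-way at 0, shut at -1), set as the call begins (left out, the last holds). The fingers move at their own pace and stop on an object; "squeeze" is the grip in N (left out, the last holds). Time passes only in rows, so rows that do not move let the fingers close. It gives the time, the measured TCP pose, the force and the opening at its end, in the units of the state.
- env.get_obs(): the state, without advancing time (a new reading comes with each control period).
- env.read_camera(name): name is "side" or "top"; returns a dict with "frame" (480x640x3 uint8, red, green, blue), "fx", "fy", "cx", "cy" (pixels), "distortion" ([k1, k2, p1, p2, k3] as OpenCV has them; the pictures are not rectified), "R" (3x3) and "t" (3): a world point X has camera coordinates R X + t. Camera axes: x right, y down, z forward; pixel columns grow to the right and rows downward; lengths in m; the calibration is good to about 2 mm. A picture is of the moment at which its call begins. There is no depth.
- env.sign_off(): hands the job in, once; it reports no verdict.
The state is a dict: "time_s": time; "qpos": joint angles; "joint_velocities": joint speeds; "effort": joint torques, N m; "tool_pos": TCP position; "tool_rot": TCP orientation; "force": force on the tool from outside, world axes, zero at the start; "wrist_torque": the same for the moment, N m; "grip_width": finger opening in m.
Only numpy, scipy, OpenCV 4.12 (cv2) and the standard library are available. Lean on these libraries where they do the work, as an engineer would, in place of code of your own. Each camera call takes 0.05 s, during which the arm holds its last target.

### The job

Slide the big aluminium cog with the hexagonal boss onto the upright splined hub of the steering drive unit, boss uppermost, turning it by feel until its wide groove finds the hub's wide master spline, and push it fully home against the shoulder. Do not force or hammer it, let go of it, and leave the small spare cog, the tape roll, the screwdriver and the meter where they lie.

Things in the scene. Friction and masses are not known exactly. Their poses are not given: they have to be found in the camera images.
- cog_center (a point): The cog to fit: bare aluminium, boss up, 60 mm tall, about 0.45 kg. This point: on its axis, half-way up (30 mm above its underside). Bottom 18 mm: toothed disc, 100 mm over 18 teeth. Above it up to the top: a hexagonal boss, 54 mm across flats, gripped by two opposite flats. z up; flats' outward normals at 0, 60, 120... degrees from +x. +x points at the wide groove in the bore.
- cog_bore (a point): Centre of the cog's bore at its underside (z up, +x towards the wide groove). The bore goes right through: 32 mm between opposite lands, with six lengthwise grooves 60 degrees apart, each behind the middle of a flat and open to 43 mm across; five are 7.5 mm wide at the lands, the wide one 15 mm.
- drive: Steering drive unit, bolted down: steel base plate 170 (x) x 150 mm, grey gear case 130 x 130 mm, its top 54 mm above the bench, a dark motor 44 mm thick out of its +x side to 125 mm from the hub's axis, and a stubby black cable gland on its -x side. Origin: on the hub's axis at the bench; z up.
- hub_seat (a point): Point on the hub's axis on top of the aluminium shoulder (64 mm disc, 60 mm above the bench), on which the cog's underside must end; axes as drive. The steel hub rises from it. The shaft is locked and does not turn. Its angle is not reported: the master spline points somewhere within 0.7 rad either side of this frame's -x (the cable gland side).
- hub_nose (a point): Top of the hub, 54 mm above hub_seat, on the axis; axes as drive. From hub_seat up: six splines 30 mm tall, 60 degrees apart, 39 mm over tips, five 3.5 mm wide, the master 11 mm wide; round nose 30 mm thick up to 44 mm; taper to 16 mm at 54 mm. The cog's underside stops about 30 mm above hub_seat until its wide groove is within about 0.1 rad of the master.
- spare: Small aluminium spare cog, 70 mm over its teeth, 14 mm thick, plain bore, no boss; lies flat. Origin: centre of its underside. Leave alone.
- tape: Roll of grey tape, 84 mm in diameter, 19 mm tall, lies flat. Origin: centre of its underside. Leave alone.
- screwdriver: Screwdriver with orange handle, 150 mm, lying along its own x, handle to -x. Leave alone.
- meter: Grey hand-held test meter, 150 mm along x, 85 mm wide, 32 mm high (its dial reaches 41 mm). Origin: centre of its underside. Leave alone.
Mind the look-alikes: they are no part of the job. What is meant by the part that bears cog_center is not turquoise, and is the smaller of those in its own colour.

How it is judged:
By the outcome, as a careful person would: the job done as asked, in the order asked, and still so for the second after the job is handed in, with the robot touching nothing.
It also fails if it takes over 67 s, if anything falls off the work surface, if the arm or the gripper's body presses on something with over 40 N, if the wrist force passes 120 N, or if a joint passes its speed limit or range.

## Working session

There is one attempt and no reset: what is moved stays moved. The work goes in short steps, Python scripts to look and compute and a tool call to move; the robot and the scene stay as the last step left them, time stands still between calls to the robot, and variables do not carry over. Pictures are saved under pics/ and viewed, and the job is handed in when it is done.

Besides the shell and the picture viewer there is one more tool, called after "Call:" as name(argument=value, ...) on one line, values as JSON. drive_tool: Moves the arm, as the interface text tells. Shifts and turns lie within -1 to 1; 1 stands for 0.04 m of shift or 120 degrees of turn. Its arguments: {"type":"object","properties":{"increments":{"type":"array"},"hand":{"type":"number"},"squeeze":{"type":"number"}},"required":["increments"]}

```bash
mkdir -p pics
python3 - <<'E'
from cell import env
import cv2
o=env.get_obs()
for k,v in o.items(): print(k,v)
for n in("top","side"):
    c=env.read_camera(n); cv2.imwrite(f"pics/{n}0.png",c["frame"][:,:,::-1])
    print(n,{k:c[k] for k in c if k!="frame"})
E
```

```text
time_s 0.0
qpos [66.40914851 18.43813489 -4.01460899 83.17665476  1.29548089 78.53977843
 -3.26093352]
joint_velocities [ 0.0575279  -0.01371142 -0.05427385  0.02045676 -0.04365205  0.02719451
  0.08933285]
effort [ 1.40073048e-04 -4.91288352e+01 -4.03785277e-01 -3.12525558e+01
 -6.38705771e-02  4.37966001e-02  1.70072376e-04]
tool_pos [ 0.26818839 -0.59141674  0.19265656]
tool_rot [-176.55772293   89.8905018   117.84120401]
force [ 0.47389637 -0.06138765  0.11030345]
wrist_torque [ 0.00809585 -0.00278889  0.00766867]
grip_width 0.08713913493174011
top {'fx': 486.8992888959222, 'fy': 486.8992888959222, 'cx': 313.80510820784184, 'cy': 240.86479685621538, 'distortion': array([-0.10744758,  0.        ,  0.        ,  0.        ,  0.        ]), 'R': array([[ 0.08888001, -0.99602604,  0.00569785],
       [-0.97331235, -0.08806544, -0.21191399],
       [ 0.21157364,  0.01328913, -0.97727171]]), 't': array([-0.09177651,  0.51357511,  1.22508591])}
side {'fx': 601.895389966042, 'fy': 601.895389966042, 'cx': 320.8669096642006, 'cy': 239.83512186435274, 'distortion': array([0.00090726, 0.        , 0.        , 0.        , 0.        ]), 'R': array([[ 0.98884666, -0.14770033, -0.0191545 ],
       [-0.11262733, -0.6574105 , -0.74506813],
       [ 0.09745444,  0.73891545, -0.66671327]]), 't': array([-0.54525411,  0.09787335,  1.43720671])}
```

View pics/top0.png

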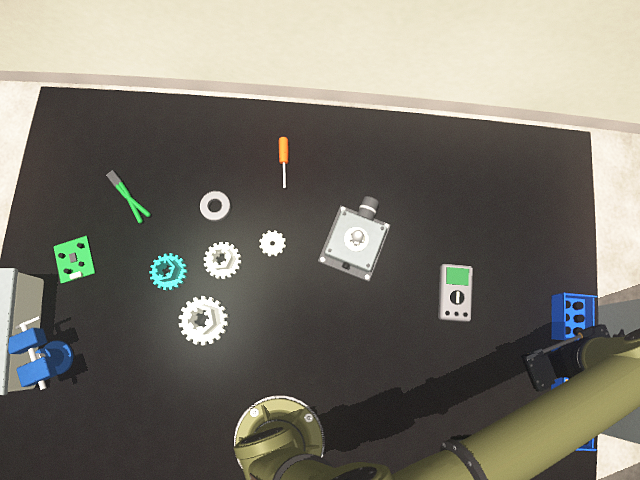

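View pics/side0.png

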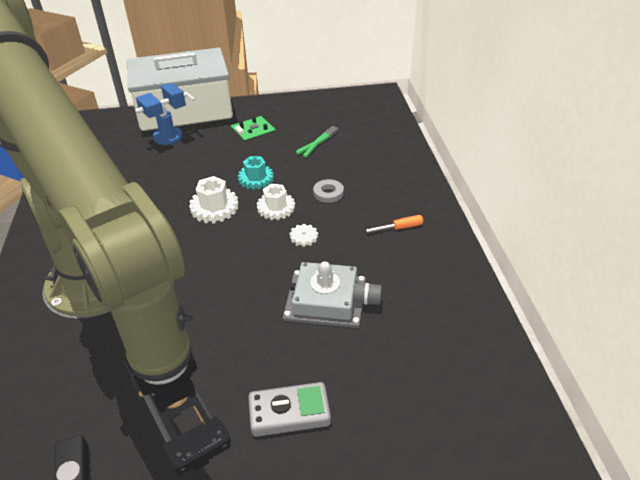

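Top view: cogs with a boss are turquoise (168,271), aluminium (222,260) and a larger aluminium one (203,321). The flat spare is at (272,243), the tape at (214,206), and the drive hub at about (357,238). By the description I choose (222,260), and I'll check it in close crops.

Run:
```python
import cv2
t=cv2.imread("pics/top0.png"); s=cv2.imread("pics/side0.png")
def crop(im,x,y,w,h,n,f): cv2.imwrite(n,cv2.resize(im[y:y+h,x:x+w],None,fx=f,fy=f,interpolation=cv2.INTER_CUBIC))
crop(t,192,230,60,60,"pics/c1.png",10)
crop(t,315,190,80,95,"pics/c2.png",6)
crop(s,250,175,50,50,"pics/c3.png",10)
crop(s,280,250,110,80,"pics/c4.png",7)
```

```text
(no output)
```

View pics/c1.png

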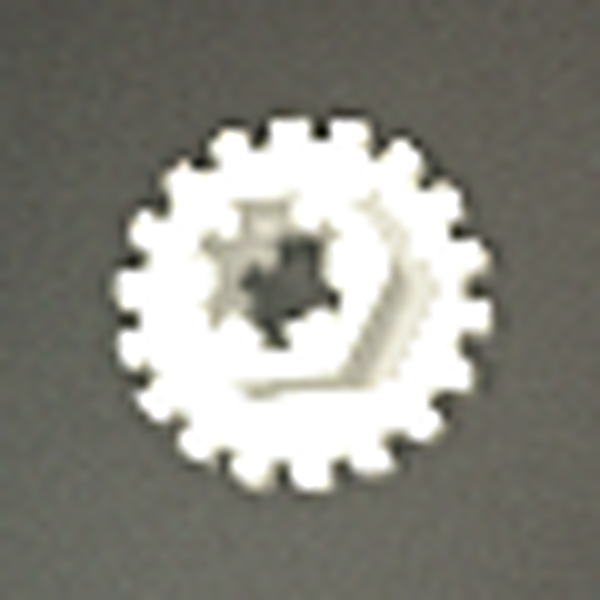

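View pics/c2.png

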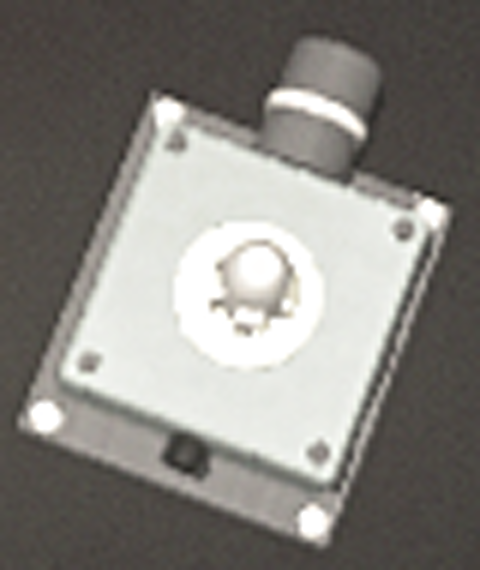

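View pics/c3.png

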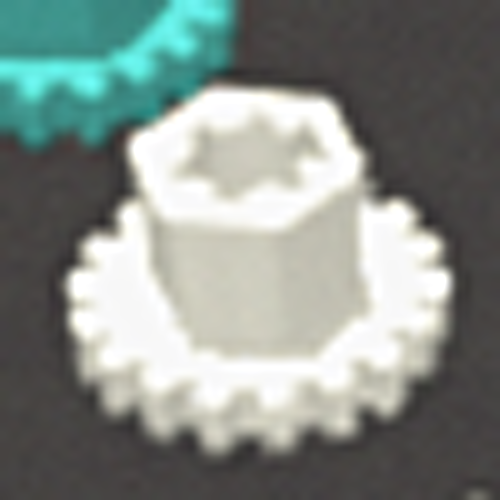

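View pics/c4.png

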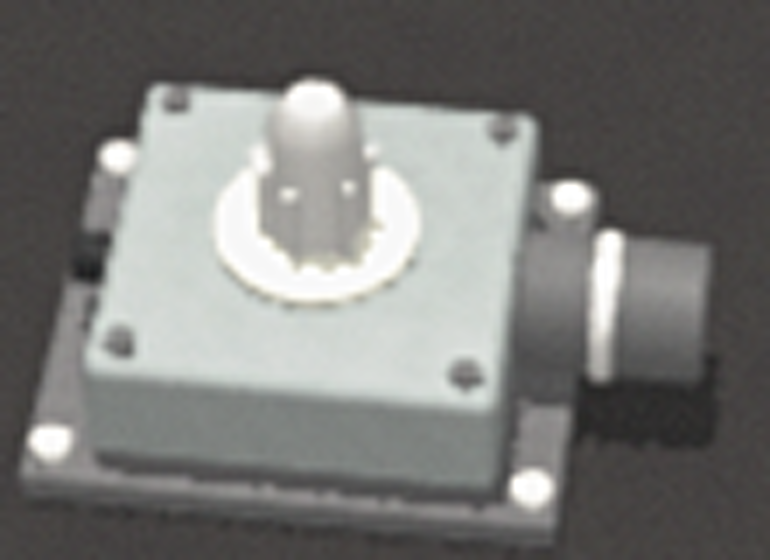

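The crops confirm (222,260) in the top view: white aluminium, hexagonal boss, smaller than the cog at (203,321). Next I'll fit poses with a model overlay.

```bash
cat > h.py <<'E'
import numpy as np, cv2
from scipy.optimize import minimize
C={"top":dict(f=486.8992888959222,c=(313.80510820784184,240.86479685621538),k=-0.10744758,R=np.array([[ 0.08888001, -0.99602604,  0.00569785],[-0.97331235, -0.08806544, -0.21191399],[ 0.21157364,  0.01328913, -0.97727171]]),t=np.array([-0.09177651,  0.51357511,  1.22508591])),
"side":dict(f=601.895389966042,c=(320.8669096642006,239.83512186435274),k=0.00090726,R=np.array([[ 0.98884666, -0.14770033, -0.0191545 ],[-0.11262733, -0.6574105 , -0.74506813],[ 0.09745444,  0.73891545, -0.66671327]]),t=np.array([-0.54525411,  0.09787335,  1.43720671]))}
for c in C.values():
    c["K"]=np.array([[c["f"],0,c["c"][0]],[0,c["f"],c["c"][1]],[0,0,1.]]); c["d"]=np.array([c["k"],0,0,0,0.])
def proj(n,P):
    c=C[n]; return cv2.projectPoints(np.asarray(P,float).reshape(-1,3),cv2.Rodrigues(c["R"])[0],c["t"],c["K"],c["d"])[0].reshape(-1,2)
def back(n,uv,z):
    c=C[n]; p=cv2.undistortPoints(np.array([[uv]],float),c["K"],c["d"]).ravel()
    d=c["R"].T@np.array([p[0],p[1],1]); o=-c["R"].T@c["t"]; return o+d*(z-o[2])/d[2]
def circ(r,z,n=72): a=np.linspace(0,2*np.pi,n,endpoint=False); return np.c_[r*np.cos(a),r*np.sin(a),a*0+z]
def hexa(z,af=.054): a=np.radians(30+60*np.arange(6)); r=af/2/np.cos(np.pi/6); return np.c_[r*np.cos(a),r*np.sin(a),a*0+z]
def place(P,x,y,yaw,z=0):
    c,s=np.cos(yaw),np.sin(yaw); return P@np.array([[c,-s,0],[s,c,0],[0,0,1]]).T+[x,y,z]
def crop(im,x,y,w,h,f): return cv2.resize(im[y:y+h,x:x+w],None,fx=f,fy=f,interpolation=cv2.INTER_CUBIC)
def overlay(im,n,x0,y0,f,polys):
    for P,col,cl in polys:
        q=(proj(n,P)-[x0,y0]+.5)*f-.5
        cv2.polylines(im,[np.round(q*8).astype(np.int32)],cl,col,1,cv2.LINE_AA,3)
    return im
def grooves(z):
    out=[]
    for i in range(6):
        w=.015 if i==0 else .0075; ri=.016;ro=.0215;a=np.pi/3*i
        P=np.array([[ri,-w/2,z],[ro,-w/2,z],[ro,w/2,z],[ri,w/2,z]]); out.append(place(P,0,0,a))
    return out
E
python3 - <<'E'
from h import *
print(back("top",(222.3,260.5),.009), back("side",(275.8,206),.009))
print("top hub seat",back("top",(315+248/6,190+295/6),.06),"side",back("side",(280+318/7,250+228/7),.06))
print("nose", back("top",(315+258/6,190+262/6),.114),back("side",(280+312/7,250+98/7),.114))
# case top corners top view
for u in [(165,113),(430,208),(45,415),(313,520)]: print("bolt",back("top",(315+u[0]/6,190+u[1]/6),.012))
for u in [(118,157),(570,197),(50,442),(530,488)]: print("boltS",back("side",(280+u[0]/7,250+u[1]/7),.012))
for u in [(176,143),(403,230),(88,362),(318,453)]: print("scr",back("top",(315+u[0]/6,190+u[1]/6),.054))
for u in [(176,97),(502,128),(118,342),(466,373)]: print("scrS",back("side",(280+u[0]/7,250+u[1]/7),.054))
# cog fit
T={"top":cv2.imread("pics/top0.png"),"side":cv2.imread("pics/side0.png")}
ROI={"top":(192,230,60,60),"side":(250,178,50,47)}
F=6
M={}
for n,r in ROI.items():
    im=crop(T[n],*r,F); hsv=cv2.cvtColor(im,cv2.COLOR_BGR2HSV); m=((hsv[...,2]>125)&(hsv[...,1]<60)).astype(np.uint8)
    nl,l,st,_=cv2.connectedComponentsWithStats(m); k=1+np.argmax(st[1:,4]); m=(l==k).astype(np.uint8)
    cn,_=cv2.findContours(m,cv2.RETR_EXTERNAL,cv2.CHAIN_APPROX_NONE); cv2.drawContours(m,cn,-1,1,-1)
    M[n]=m; 
def gear(z,ph):
    a=np.linspace(0,2*np.pi,18*20,endpoint=False); t=((a-ph)*18/(2*np.pi))%1; r=np.where(np.abs(t-.5)>.27,.050,.0435); return np.c_[r*np.cos(a),r*np.sin(a),a*0+z]
def sil(n,x,y,yaw,ph):
    r=ROI[n]; o=np.zeros_like(M[n])
    for P in [gear(z,ph) for z in np.linspace(0,.018,5)]:
        q=(proj(n,place(P,x,y,0))-[r[0],r[1]]+.5)*F-.5; cv2.fillPoly(o,[np.round(q*16).astype(np.int32)],1,8,4)
    q=(proj(n,place(np.r_[hexa(.018),hexa(.06)],x,y,yaw))-[r[0],r[1]]+.5)*F-.5
    cv2.fillConvexPoly(o,np.round(cv2.convexHull(q.astype(np.float32))*16).astype(np.int32),1,8,4)
    return o
for use in(["top"],["side"],["top","side"]):
  def cost(p): return sum((sil(n,p[0]/1000,p[1]/1000,np.radians(p[2]),np.radians(p[3]))!=M[n]).mean() for n in use)
  best=None
  x0=back(use[0],(222.3,260.5) if use[0]=="top" else (275.8,206),.009)*1000
  for ph in range(0,20,5):
   for yw in (0,20,40):
    r=minimize(cost,[x0[0],x0[1],yw,ph],method="Nelder-Mead",options=dict(initial_simplex=[[x0[0],x0[1],yw,ph],[x0[0]+6,x0[1],yw,ph],[x0[0],x0[1]+6,yw,ph],[x0[0],x0[1],yw+12,ph],[x0[0],x0[1],yw,ph+4]]))
    if best is None or r.fun<best.fun: best=r
  print(use,best.x,best.fun)
E
```

```text
[0.45314072 0.19742082 0.009     ] [0.45840786 0.19891006 0.009     ]
top hub seat [ 0.53331633 -0.1563042   0.06      ] side [ 0.53953799 -0.15571162  0.06      ]
nose [ 0.53552205 -0.15543175  0.114     ] [ 0.53898831 -0.15213368  0.114     ]
bolt [ 0.62646291 -0.1157834   0.012     ]
bolt [ 0.59255699 -0.24035998  0.012     ]
bolt [ 0.48086471 -0.07272959  0.012     ]
bolt [ 0.44405257 -0.19627801  0.012     ]
boltS [ 0.48426856 -0.06532341  0.012     ]
boltS [ 0.63138254 -0.10938623  0.012     ]
boltS [ 0.44791789 -0.18851727  0.012     ]
boltS [ 0.59400011 -0.23206765  0.012     ]
scr [ 0.60084006 -0.11997805  0.054     ]
scr [ 0.57028063 -0.22318724  0.054     ]
scr [ 0.49845299 -0.08911389  0.054     ]
scr [ 0.46723121 -0.19213729  0.054     ]
scrS [ 0.50337358 -0.08288621  0.054     ]
scrS [ 0.60653267 -0.11511546  0.054     ]
scrS [ 0.47156808 -0.18822484  0.054     ]
scrS [ 0.57573733 -0.2187246   0.054     ]
['top'] [454.68811878 199.07157815 -12.37254156  10.503359  ] 0.012515432098765432
['side'] [457.81238197 203.4058254   16.82751858  10.54157724] 0.020484633569739952
['top', 'side'] [456.00752711 200.4028184  -19.17475907  11.43221491] 0.06366660099816128
```

Run:
```python
from h import *
T={"top":cv2.imread("pics/top0.png"),"side":cv2.imread("pics/side0.png")}
xy={"top":(.4542,.1985),"side":(.4588,.2035)}
rows=[]
for yaw in (-12,-17,15):
  ims=[]
  for n,r in(("top",(192,230,60,60)),("side",(250,178,50,47))):
    f=6.6 if n=="top" else 8
    im=crop(T[n],*r,f); im=(im*(0.8)).astype(np.uint8)
    x,y=xy[n];a=np.radians(yaw)
    ov=[(place(hexa(.06),x,y,a),(0,0,255),True),(place(hexa(.018),x,y,a),(255,0,0),True),(circ(.05,.018)+[x,y,0],(0,200,0),True)]
    overlay(im,n,r[0],r[1],f,ov); ims.append(cv2.resize(im,(400,396)))
  rows.append(np.hstack(ims))
for i,r in enumerate(rows): cv2.imwrite(f"pics/ov{i}.png",r)
```

```text
(no output)
```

View pics/ov0.png

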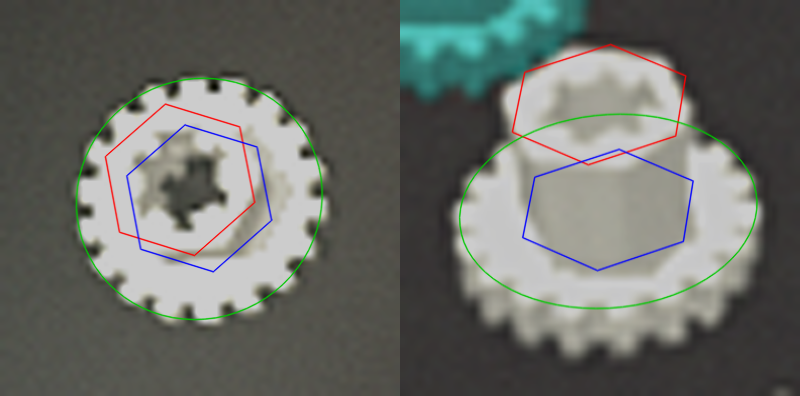

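View pics/ov2.png

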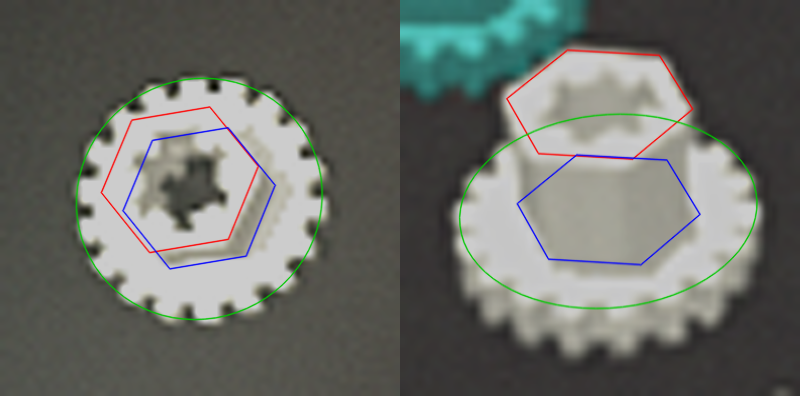

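Run:
```python
from h import *
from scipy.optimize import least_squares
V=np.array([[130,155],[210,88],[330,98],[362,155],[283,222],[150,215]])/10+[250,175]-.45
r=least_squares(lambda p:np.array([np.linalg.norm(proj("side",place(hexa(.06),p[0],p[1],p[2]))-v,axis=1).min() for v in V]),[.458,.203,.3])
print("side",r.x[:2],np.degrees(r.x[2]),r.fun)
V=np.array([[398,265],[345,380],[243,390],[362,200]])/10+[192,230]-.45
r=least_squares(lambda p:np.array([np.linalg.norm(proj("top",place(hexa(.06),p[0],p[1],p[2]))-v,axis=1).min() for v in V]),[.455,.199,.3])
print("top",r.x[:2],np.degrees(r.x[2]),r.fun)
T={"top":cv2.imread("pics/top0.png"),"side":cv2.imread("pics/side0.png")}
xy={"top":(.4548,.1985),"side":(.4575,.2035)}
ims=[]
for n,R,f in(("top",(200,238,40,40),10),("side",(258,178,32,32),12.5)):
    x,y=xy[n]; a=r.x[2]
    im=(crop(T[n],*R,f)*.8).astype(np.uint8)
    overlay(im,n,R[0],R[1],f,[(place(hexa(.06),x,y,a),(0,0,255),True)]+[(place(g,x,y,a),(0,160,0),False) for g in grooves(.06)])
    ims.append(im)
cv2.imwrite("pics/ov3.png",np.hstack(ims))
```

```text
side [0.4574342  0.20273494] 12.299699349377896 [0.95774221 0.20295534 0.70734953 0.9997627  0.29250719 1.38296984]
top [0.45223994 0.1991804 ] 23.43194200788271 [2.94571845 2.36676677 0.73560374 4.54693681]
```

View pics/ov3.png

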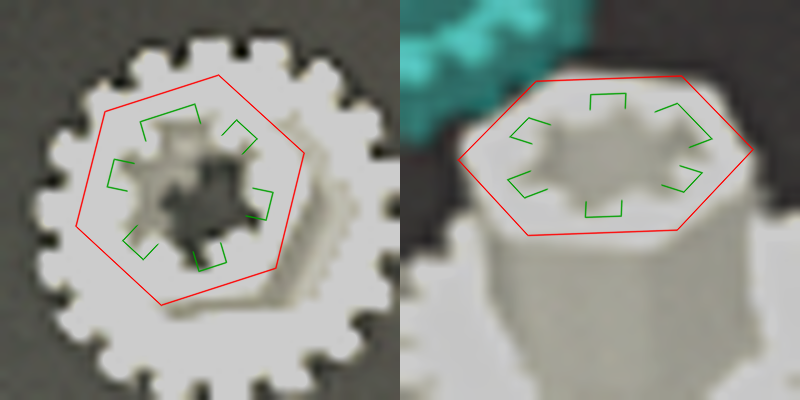

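Run:
```python
from h import *
T={"top":cv2.imread("pics/top0.png"),"side":cv2.imread("pics/side0.png")}
xy={"top":(.4535,.1975),"side":(.4575,.2028)}
ims=[];a=np.radians(12)
for n,R,f in(("top",(204,242,32,32),12.5),("side",(262,180,26,26),400/26)):
    x,y=xy[n]
    im0=crop(T[n],*R,f); im0=np.clip((im0.astype(float)-60)*1.1,0,255).astype(np.uint8); im=im0.copy()
    overlay(im,n,R[0],R[1],f,[(place(hexa(.06),x,y,a),(0,0,255),True),(place(circ(.016,.06),x,y,a),(255,120,0),True)]+[(place(g,x,y,a),(0,160,0),False) for g in grooves(.06)])
    ims.append(cv2.resize(np.hstack([im0,im]),(800,400)))
    cv2.imwrite(f"pics/ov4{n}.png",ims[-1])
```

```text
(no output)
```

View pics/ov4top.png

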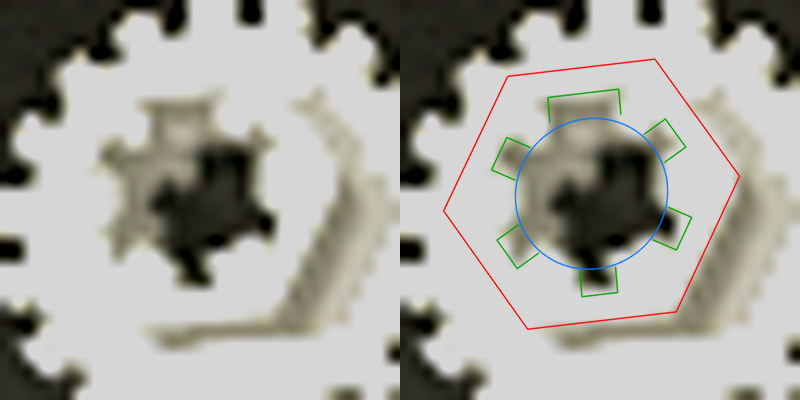

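View pics/ov4side.png

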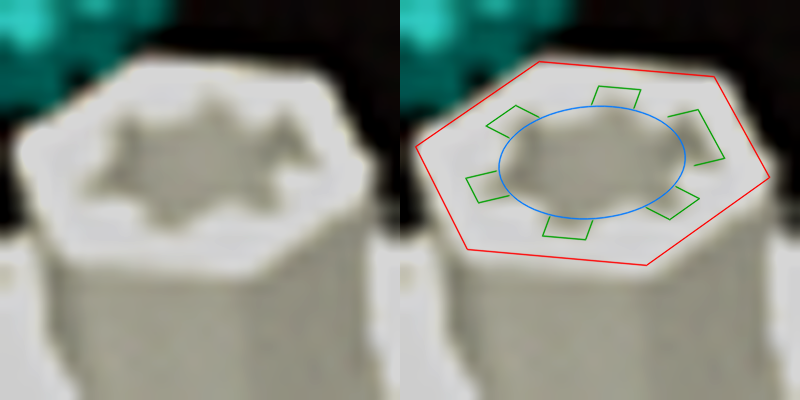

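Cog: the wide groove is at the top of the bore in the top view (crop (183,110)) and at upper right in the side view (crop (290,135)). Both give a yaw of about 10°. Next is the hub's master spline.

Run:
```python
from h import *
T={"top":cv2.imread("pics/top0.png"),"side":cv2.imread("pics/side0.png")}
xy={"top":(.5342,-.1561),"side":(.5393,-.1512)}
for n,R,f in(("top",(341,222,30,30),400/30),("side",(308,258,34,34),400/34)):
    x,y=xy[n]
    im0=crop(T[n],*R,f); im0=np.clip((im0.astype(float)-130)*2.04,0,255).astype(np.uint8); im=im0.copy()
    pol=[(circ(.032,.06)+[x,y,0],(0,0,255),True),(circ(.0195,.09)+[x,y,0],(0,160,0),True),(circ(.0195,.06)+[x,y,0],(160,160,0),True),(circ(.008,.114)+[x,y,0],(255,0,0),True)]
    for d in (123,143,163,183,203):
        q=np.radians(d); pol.append((np.array([[x+.0195*np.cos(q),y+.0195*np.sin(q),.09],[x+.03*np.cos(q),y+.03*np.sin(q),.09]]),(255,0,255) if d==163 else (0,120,255),False))
    overlay(im,n,R[0],R[1],f,pol)
    cv2.imwrite(f"pics/hub{n}.png",np.hstack([im0,im]))
```

```text
(no output)
```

View pics/hubtop.png

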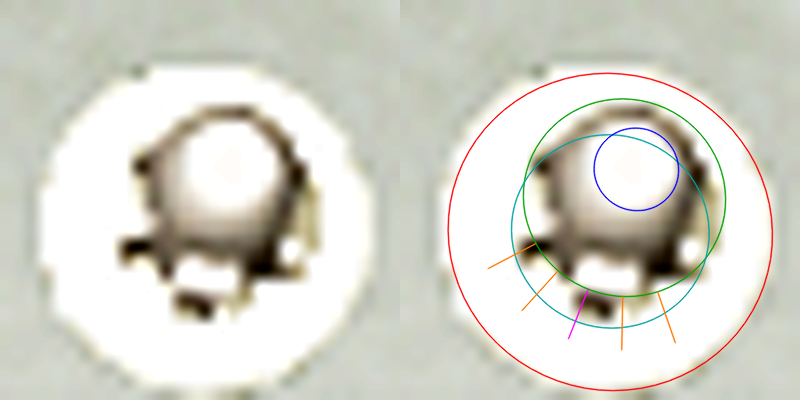

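View pics/hubside.png

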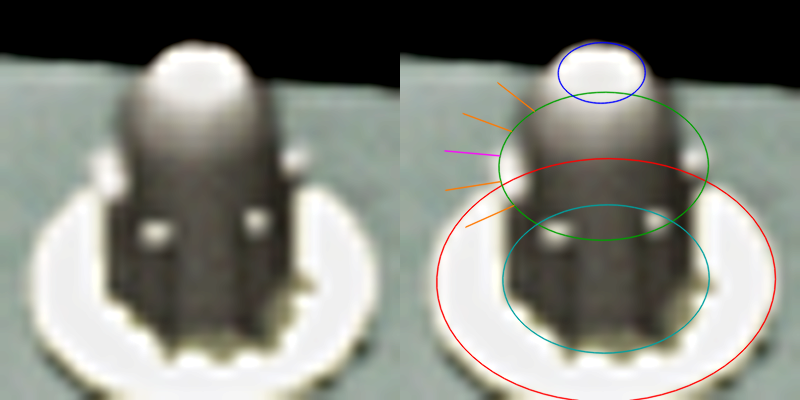

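Run:
```python
from h import *
from scipy.optimize import least_squares
f=400/34; P=[back("side",(308+(u+.5)/f-.5,258+(v+.5)/f-.5),.09) for u,v in [(155,232),(257,220),(295,158),(107,172)]]
for c in [(.5393,-.1512),(.5385,-.1505)]:
    for p in P: d=p[:2]-c; print("side",c,np.round(np.hypot(*d)*1e3,1),np.degrees(np.arctan2(d[1],d[0])).round(1))
off=np.radians([240-0,300,0,180-0])
# fit centre and master angle, radius .018
def res(p): return np.concatenate([q[:2]-[p[0]+.018*np.cos(p[2]+o),p[1]+.018*np.sin(p[2]+o)] for q,o in zip(P,np.radians([60,120,180,0]))])
r=least_squares(res,[.539,-.151,np.radians(173)]); print(r.x[:2],np.degrees(r.x[2]),r.fun*1e3)
f=400/30
for c in [(.5342,-.1561),(.5345,-.1548)]:
  for u,v in [(208,270),(290,248)]:
    p=back("top",(341+(u+.5)/f-.5,222+(v+.5)/f-.5),.09)[:2]-c; print("top",c,np.hypot(*p)*1e3,np.degrees(np.arctan2(p[1],p[0])))
# top dark ring centres: shoulder ellipse extents
print(back("top",(341+208/f-.5+.04,222+228/f-.5),.06), back("side",(308+204/(400/34)-.46,258+290/(400/34)-.5),.06))
```

```text
side (0.5393, -0.1512) 19.5 -125.8
side (0.5393, -0.1512) 17.6 -64.4
side (0.5393, -0.1512) 17.2 -3.5
side (0.5393, -0.1512) 18.0 176.3
side (0.5385, -0.1505) 19.6 -122.8
side (0.5385, -0.1505) 18.6 -63.1
side (0.5385, -0.1505) 18.0 -5.5
side (0.5385, -0.1505) 17.1 178.5
[ 0.53862143 -0.15131729] 176.52958505962968 [-0.82111312 -0.68393599  0.24177318  0.34362239 -0.1412376   0.16521112
  0.72057754  0.17510239]
top (0.5342, -0.1561) 14.773474151143883 171.94251516060288
top (0.5342, -0.1561) 16.041311480466582 -123.66337813409719
top (0.5345, -0.1548) 14.947513961007223 177.04431445105882
top (0.5345, -0.1548) 17.29601832267902 -122.10320954825463
[ 0.53479074 -0.1556903   0.06      ] [ 0.53853652 -0.15422552  0.06      ]
```

```bash
cat >> h.py <<'E'
from scipy.spatial.transform import Rotation as Ro
def state():
    from cell import env
    o=env.get_obs(); R=Ro.from_euler("xyz",o["tool_rot"],degrees=True).as_matrix()
    p=np.array(o["tool_pos"]); z=R[:,2]
    print("t",round(o["time_s"],2),"p",p.round(4),"jaw az",np.degrees(np.arctan2(z[1],z[0])).round(2),"x",R[:,0].round(4),"q",np.round(o["qpos"],1),"F",np.round(o["force"],1),"M",np.round(o["wrist_torque"],2),"w",round(o["grip_width"],4))
    return p,R,o
def go(target,p,R): # units of 40mm in tool axes
    d=R.T@(np.asarray(target)-p)/.04; print("tool units",d.round(3),"dist",np.linalg.norm(target-p).round(3)); return d
E
python3 - <<'E'
from h import *
p,R,o=state(); print(R.round(3)); go([.40,-.30,.25],p,R)
f=lambda u,z:back("top",u,z)
print("big",f((203,321),.01),"turq",f((168,271),.01))
E
```

```text
t 0.1 p [ 0.2682 -0.5915  0.1928] jaw az -65.6 x [-8.0e-04  1.6e-03 -1.0e+00] q [66.4 18.4 -4.  83.2  1.3 78.5 -3.3] F [0.3 0.5 1. ] M [ 0.03 -0.03  0.06] w 0.0868
[[-0.001  0.911  0.413]
 [ 0.002  0.413 -0.911]
 [-1.    -0.    -0.002]]
tool units [-1.422  6.01  -5.277] dist 0.325
big [0.28667229 0.22826433 0.01      ] turq [0.41062627 0.34149733 0.01      ]
```

Call:
drive_tool(increments=[[[-1,0,0],[0,0,0]],[[-1,0,0],[0.07,0,0]],[[0,0,0],[0.07,0,0]]], hand=1)

```text
time_s: 0.4
tool_pos: [0.2696, -0.5943, 0.2802]
tool_rot: [19.4, 89.4, -63.3]
force: [1.2, -0.6, 1.5]
grip_width: 0.087
```

Run:
```python
from h import *
p,R,o=state(); print(R.round(3))
```

```text
t 0.4 p [ 0.2696 -0.5943  0.2802] jaw az -82.75 x [ 0.0044 -0.0087 -1.    ] q [ 64.7  16.9  -1.8  75.3   0.5  87.3 -19.8] F [ 1.2 -0.6  1.5] M [-0.01  0.01  0.03] w 0.087
[[ 0.004  0.992  0.126]
 [-0.009  0.126 -0.992]
 [-1.     0.003  0.009]]
```

Call:
drive_tool(increments=[[[0,0.69,-0.89],[0,0,0]],[[0,0.69,-0.89],[0,0,0]],[[0,0.69,-0.89],[0,0,0]],[[0,0.69,-0.89],[0,0,0]],[[0,0.69,-0.89],[0,0,0]],[[0,0.69,-0.89],[0,0,0]],[[0,0.69,-0.89],[0,0,0]],[[0,0.69,-0.89],[0,0,0]],[[0,0.69,-0.89],[0,0,0]],[[0,0.69,-0.89],[0,0,0]]])

```text
time_s: 1.4
tool_pos: [0.4954, -0.2009, 0.2735]
tool_rot: [-73.4, 90.0, -155.8]
force: [0.1, -1.2, 0.0]
grip_width: 0.0869
```

Run:
```python
from h import *
p,R,o=state(); go([.455,.20,.25],p,R)
```

```text
t 1.4 p [ 0.4954 -0.2009  0.2735] jaw az -82.41 x [-4.e-04 -2.e-04 -1.e+00] q [ 39.3   3.7 -21.1  91.6   1.3  85.  -64.2] F [ 0.1 -1.2  0. ] M [-0.02 -0.03 -0.09] w 0.0869
tool units [  0.586   0.324 -10.068] dist 0.404
```

Call:
drive_tool(increments=[[[0,0.03,-1],[0,0,0]],[[0,0.03,-1],[0,0,0]],[[0,0.03,-1],[0,0,0]],[[0,0.03,-1],[0,0,0]],[[0,0.03,-1],[0,0,0]],[[0,0.03,-1],[0,0,0]],[[0,0.03,-1],[0,0,0]],[[0,0.03,-1],[0,0,0]],[[0,0.03,-1],[0,0,0]],[[0,0.03,-1],[0,0,0]]])

```text
time_s: 2.4
tool_pos: [0.4534, 0.1968, 0.2735]
tool_rot: [2.2, 90.0, -80.2]
force: [1.6, -1.5, -0.5]
grip_width: 0.0873
```

Call:
drive_tool(increments=[[[0,0,0],[-0.07,0,0]],[[0,0,0],[-0.07,0,0]],[[0,0,0],[-0.07,0,0]],[[0,0,0],[-0.07,0,0]],[[0,0,0],[-0.07,0,0]],[[0,0,0],[-0.07,0,0]],[[0,0,0],[-0.07,0,0]],[[0,0,0],[-0.07,0,0]],[[0,0,0],[-0.07,0,0]],[[0,0,0],[-0.07,0,0]]])

```text
time_s: 3.4
tool_pos: [0.4537, 0.1953, 0.2733]
tool_rot: [-155.5, 90.0, -153.6]
force: [-0.1, -0.2, 0.5]
grip_width: 0.0873
```

Call:
drive_tool(increments=[[[0,0,0],[-0.07,0,0]],[[0,0,0],[-0.07,0,0]],[[0,0,0],[-0.07,0,0]],[[0,0,0],[-0.07,0,0]],[[0,0,0],[-0.07,0,0]],[[0,0,0],[-0.07,0,0]],[[0,0,0],[-0.07,0,0]],[[0,0,0],[-0.07,0,0]],[[0,0,0],[0,0,0]],[[0,0,0],[0,0,0]]])

```text
time_s: 4.4
tool_pos: [0.4538, 0.1954, 0.2735]
tool_rot: [135.2, 90.0, -156.2]
force: [-1.0, 0.6, -0.9]
grip_width: 0.0871
```

Run:
```python
from h import *
from cell import env
p,R,o=state(); go([.4558,.2005,.25],p,R)
for n in("top","side"):
    c=env.read_camera(n); cv2.imwrite(f"pics/{n}1.png",c["frame"][:,:,::-1])
```

```text
t 4.4 p [0.4538 0.1954 0.2735] jaw az 68.6 x [-5.e-04 -2.e-04 -1.e+00] q [ 17.7  -1.1 -42.9  96.   -0.7  84.8  43.4] F [-1.   0.6 -0.9] M [ 0.06 -0.11 -0.03] w 0.0871
tool units [ 0.586 -0.     0.137] dist 0.024
```

View pics/side1.png

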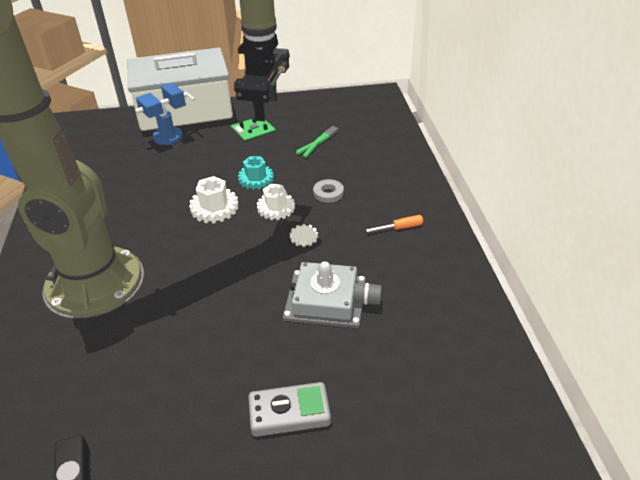

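View pics/top1.png

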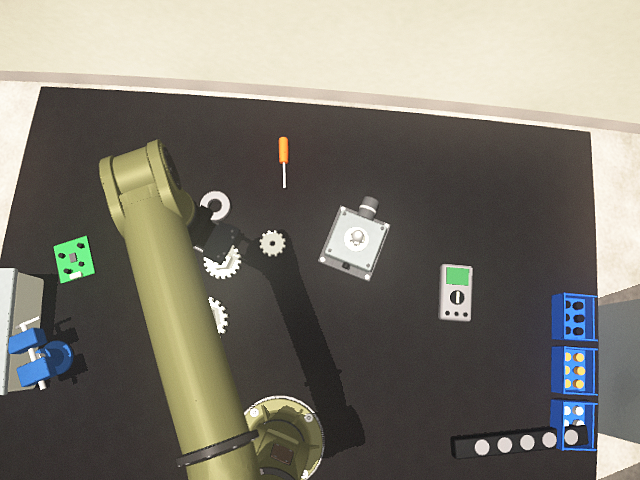

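Call:
drive_tool(increments=[[[0.86,0,0.13],[-0.01,0,0]],[[0.86,0,0],[0,0,0]],[[0.86,0,0],[0,0,0]],[[0.86,0,0],[0,0,0]],[[0.86,0,0],[0,0,0]],[[0,0,0],[0,0,0]],[[0,0,0],[0,0,0]]])

```text
time_s: 5.2
tool_pos: [0.4559, 0.2005, 0.1022]
tool_rot: [88.6, 90.0, 158.6]
force: [0.2, -0.7, 0.8]
grip_width: 0.087
```

Run:
```python
from h import *
from cell import env
p,R,o=state(); go([.4558,.2005,.024],p,R)
for n in("top","side"):
    c=env.read_camera(n); cv2.imwrite(f"pics/{n}2.png",c["frame"][:,:,::-1])
print(proj("side",[p]),proj("top",[p]))
im=cv2.imread("pics/side2.png"); R_=(230,120,80,90)
f=6.5
z=R[:,2];y=R[:,1]
im=crop(im,*R_,f); overlay(im,"side",R_[0],R_[1],f,[(np.array([p-z*.0435,p+z*.0435]),(0,0,255),False),(np.array([p-y*.0095,p+y*.0095]),(0,255,0),False),(np.array([p,p-R[:,0]*.019]),(0,255,0),False)]); cv2.imwrite("pics/s2c.png",im)
```

```text
t 5.2 p [0.4559 0.2005 0.1022] jaw az 69.95 x [-7.e-04  3.e-04 -1.e+00] q [ 15.4   7.  -44.3 109.7   5.3  65.5  39. ] F [ 0.2 -0.7  0.8] M [ 0.11 -0.19 -0.01] w 0.087
tool units [1.955e+00 1.000e-03 1.000e-03] dist 0.078
[[272.28652957 177.62870384]] [[214.70499499 252.96591237]]
```

View pics/s2c.png

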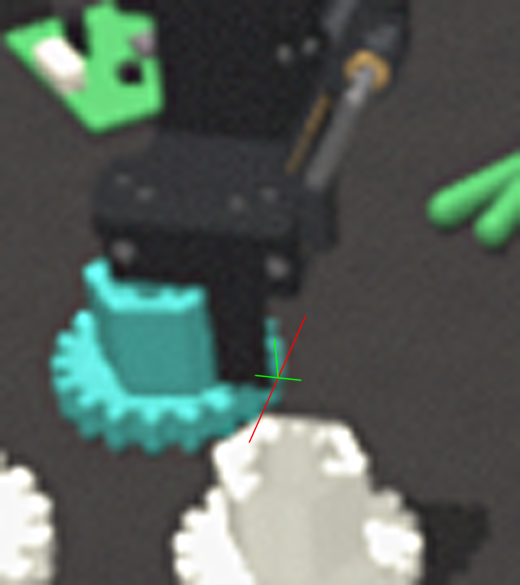

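Run:
```python
from h import *
im=np.hstack([crop(cv2.imread("pics/side2.png"),215,60,100,150,4),crop(cv2.imread("pics/top2.png"),170,190,100,150,4)]); cv2.imwrite("pics/s2d.png",im)
```

```text
(no output)
```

View pics/s2d.png

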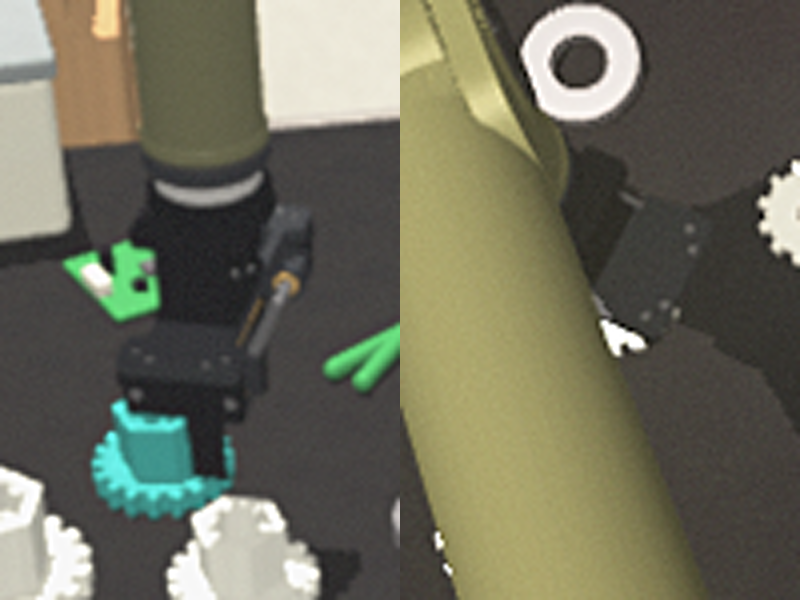

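Run:
```python
from h import *
p,R,o=state()
x,y,z=R.T
im=cv2.imread("pics/side2.png"); R_=(215,90,100,120); f=5
im=crop(im,*R_,f); im=np.clip(im.astype(float)*1.8,0,255).astype(np.uint8)
b=lambda h,l=.095:np.array([p-x*h+s*z*l+t*y*.0375 for s,t in((-1,-1),(-1,1),(1,1),(1,-1))])
fing=lambda s,h:np.array([p-x*h+s*z*a+t*y*.0095 for a,t in((.0435,-1),(.0435,1),(.0585,1),(.0585,-1))])
overlay(im,"side",R_[0],R_[1],f,[(b(.07),(0,0,255),True),(fing(-1,0),(0,255,0),True),(fing(1,0),(0,255,255),True),(fing(-1,.07),(0,255,0),True),(fing(1,.07),(0,255,255),True)]); cv2.imwrite("pics/s2e.png",im)
```

```text
t 5.3 p [0.4573 0.201  0.1038] jaw az 69.96 x [ 3.1e-03  9.0e-04 -1.0e+00] q [ 15.4   6.9 -44.3 109.5   5.3  65.4  39. ] F [0.9 0.4 0.5] M [ 0.1  -0.14  0.03] w 0.087
```

View pics/s2e.png

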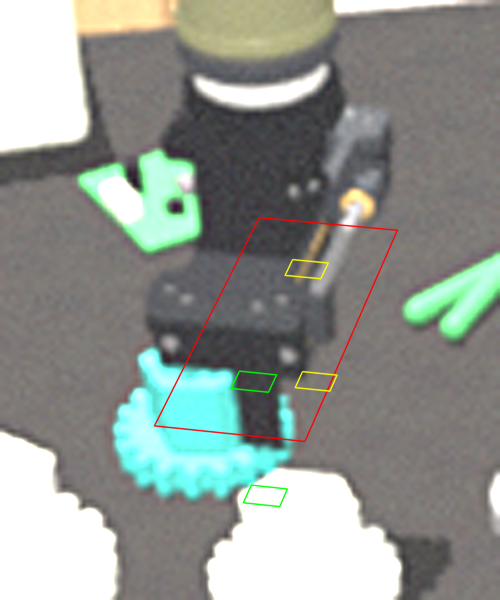

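The finger in the side view (tip near pixel (267,178)) doesn't match where I predict it. I'll close the fingers in the air to calibrate.

Call:
drive_tool(increments=[[[0,0,0],[0,0,0]],[[0,0,0],[0,0,0]],[[0,0,0],[0,0,0]],[[0,0,0],[0,0,0]],[[0,0,0],[0,0,0]],[[0,0,0],[0,0,0]],[[0,0,0],[0,0,0]],[[0,0,0],[0,0,0]]], hand=-1, squeeze=10)

```text
time_s: 6.1
tool_pos: [0.4558, 0.2003, 0.1016]
tool_rot: [145.2, 90.0, -144.8]
force: [0.1, -0.5, -1.0]
grip_width: 0.031
```

Run:
```python
from h import *
from cell import env
p,R,o=state()
x,y,z=R.T
c=env.read_camera("side"); cv2.imwrite("pics/side3.png",c["frame"][:,:,::-1])
c=env.read_camera("top"); cv2.imwrite("pics/top3.png",c["frame"][:,:,::-1])
print(abs(c["R"]-C["top"]["R"]).max())
im=cv2.imread("pics/side3.png"); R_=(215,90,100,120); f=5
im=crop(im,*R_,f); im=np.clip(im.astype(float)*1.8,0,255).astype(np.uint8)
overlay(im,"side",R_[0],R_[1],f,[(np.array([p,p-x*.4]),(0,0,255),False),(np.array([p-y*.0095,p+y*.0095]),(0,255,0),False)]); cv2.imwrite("pics/s3.png",im)
```

```text
t 6.1 p [0.4558 0.2003 0.1016] jaw az 70.0 x [-2.e-04 -1.e-04 -1.e+00] q [ 15.4   7.  -44.3 109.7   5.4  65.4  39. ] F [ 0.1 -0.5 -1. ] M [ 0.11 -0.1  -0.02] w 0.031
4.764042049743011e-09
```

View pics/s3.png

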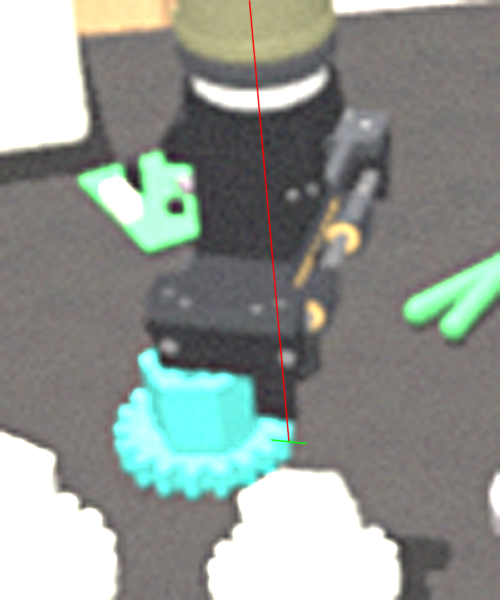

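Run:
```python
from h import *
p,R,o=state()
x,y,z=R.T
im=cv2.imread("pics/top3.png"); R_=(170,180,100,100); f=6
im=crop(im,*R_,f); im=np.clip(im.astype(float)*1.8,0,255).astype(np.uint8)
b=lambda h,l=.095:np.array([p-x*h+s*z*l+t*y*.0375 for s,t in((-1,-1),(-1,1),(1,1),(1,-1))])
overlay(im,"top",R_[0],R_[1],f,[(np.array([p,p-x*.3]),(0,0,255),False),(np.array([p-y*.0095,p+y*.0095]),(0,255,0),False),(b(.07),(255,0,255),True),(b(.12),(255,255,0),True)]); cv2.imwrite("pics/t3.png",im)
```

```text
t 6.2 p [0.4558 0.2003 0.1017] jaw az 70.0 x [-1.e-04 -1.e-04 -1.e+00] q [ 15.4   7.  -44.3 109.7   5.4  65.4  39. ] F [0.2 0.  0.4] M [ 0.09 -0.11 -0.03] w 0.023
```

View pics/t3.png

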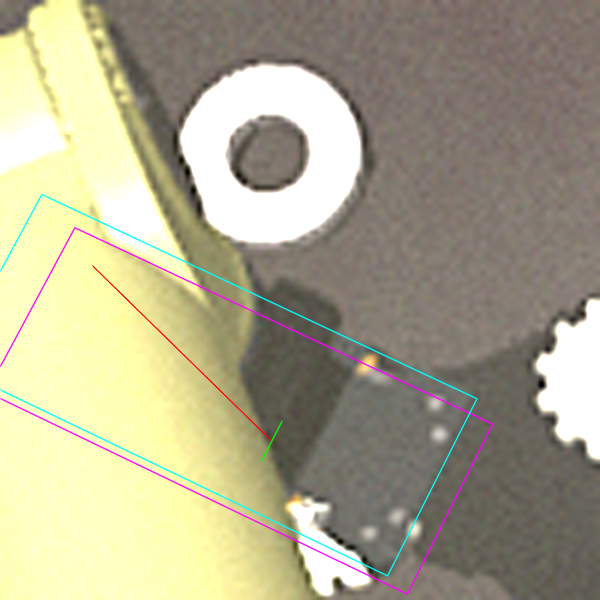

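The top view agrees in xy, but the side view suggests the tips sit higher than I predict. I'll open, descend around the boss with care, and look again.

Call:
drive_tool(increments=[[[0,0,0],[0,0,0]],[[0,0,0],[0,0,0]],[[0,0,0],[0,0,0]],[[0,0,0],[0,0,0]],[[0,0,0],[0,0,0]],[[0,0,0],[0,0,0]],[[0,0,0],[0,0,0]],[[0,0,0],[0,0,0]]], hand=1)

```text
time_s: 7.0
tool_pos: [0.4559, 0.2003, 0.1017]
tool_rot: [-131.7, 90.0, -61.7]
force: [-0.1, -0.3, -0.7]
grip_width: 0.0788
```

Call:
drive_tool(increments=[[[0.3,0,0],[0,0,0]],[[0.3,0,0],[0,0,0]],[[0.3,0,0],[0,0,0]],[[0.3,0,0],[0,0,0]],[[0,0,0],[0,0,0]]])

```text
time_s: 7.5
tool_pos: [0.454, 0.1997, 0.0513]
tool_rot: [122.0, 89.8, -168.0]
force: [0.2, 0.6, -0.6]
grip_width: 0.0866
```

```bash
cat >> h.py <<'E'
def snap(tag,R_=(215,90,100,120),f=5,gain=1.5,n="side"):
    from cell import env
    p,R,o=state(); c=env.read_camera(n); im=c["frame"][:,:,::-1].copy(); cv2.imwrite(f"pics/{n}{tag}.png",im)
    im=np.clip(crop(im,*R_,f).astype(float)*gain,0,255).astype(np.uint8); x,y,z=R.T
    overlay(im,n,R_[0],R_[1],f,[(np.array([p-z*.0435,p+z*.0435]),(0,0,255),False),(np.array([p-y*.0095,p+y*.0095]),(0,255,0),False)])
    cv2.imwrite(f"pics/{n}{tag}c.png",im); return p,R,o
E
python3 -c "
from h import *
snap('4')"
```

```text
t 7.5 p [0.454  0.1997 0.0513] jaw az 70.01 x [-4.2e-03 -9.0e-04 -1.0e+00] q [ 14.   10.9 -43.9 112.7   8.6  60.   36.3] F [ 0.2  0.6 -0.6] M [ 0.11 -0.08 -0.02] w 0.0866
```

View pics/side4c.png

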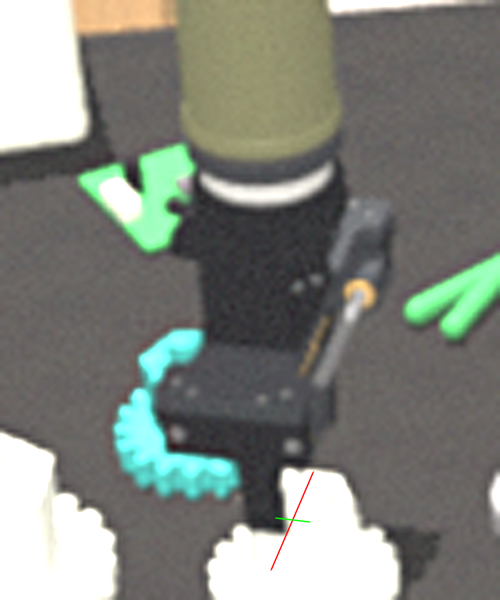

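Call:
drive_tool(increments=[[[0.22,0,0],[0,0,0]],[[0.22,0,0],[0,0,0]],[[0.22,0,0],[0,0,0]],[[0,0,0],[0,0,0]],[[0,0,0],[0,0,0]]])

```text
time_s: 8.05
tool_pos: [0.4556, 0.2003, 0.027]
tool_rot: [116.0, 90.0, -174.0]
force: [-0.1, 0.3, 0.1]
grip_width: 0.0867
```

```bash
python3 -c "
from h import *
p,R,o=snap('5'); print(proj('side',[[.4558,.2005,.06]]),proj('side',[[.4576,.203,.06]]))"
```

```text
t 8.05 p [0.4556 0.2003 0.027 ] jaw az 70.01 x [-7.e-04 -1.e-04 -1.e+00] q [ 13.1  13.  -43.4 113.8  10.6  57.1  34.7] F [-0.1  0.3  0.1] M [ 0.13 -0.17 -0.01] w 0.0867
[[273.42691766 190.62472328]] [[274.02061293 189.98913494]]
```

View pics/side5c.png

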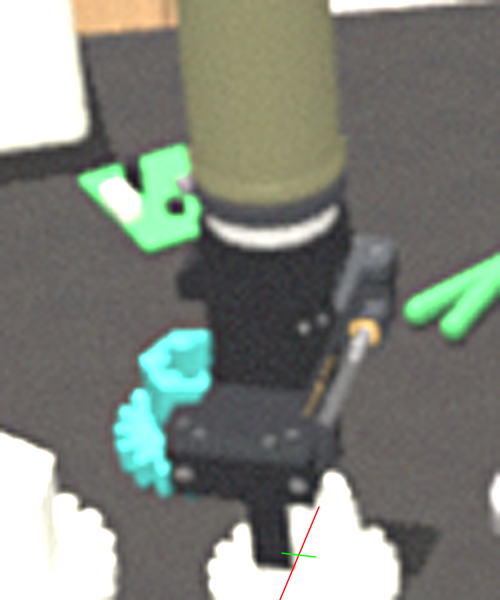

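```bash
python3 -c "
from h import *
a=np.radians(70)
for l in (.0435,.058):
  for z in (.02,.03,.04,.05,.06): print(l,z,proj('side',[[.4558-l*np.cos(a),.2005-l*np.sin(a),z]]).round(1))
"
```

```text
0.0435 0.02 [[270.3 212.6]]
0.0435 0.03 [[270.  209.7]]
0.0435 0.04 [[269.7 206.7]]
0.0435 0.05 [[269.4 203.7]]
0.0435 0.06 [[269.1 200.7]]
0.058 0.02 [[268.8 216.1]]
0.058 0.03 [[268.5 213.1]]
0.058 0.04 [[268.2 210.1]]
0.058 0.05 [[267.9 207.1]]
0.058 0.06 [[267.6 204.1]]
```

Call:
drive_tool(increments=[[[0.1,0,0],[0,0,0]],[[0,0,0],[0,0,0]],[[0,0,0],[0,0,0]],[[0,0,0],[0,0,0]],[[0,0,0],[0,0,0]],[[0,0,0],[0,0,0]],[[0,0,0],[0,0,0]],[[0,0,0],[0,0,0]]], hand=-1, squeeze=8)

```text
time_s: 8.9
tool_pos: [0.456, 0.2004, 0.0234]
tool_rot: [-47.4, 90.0, 22.6]
force: [-0.6, 0.6, -0.6]
grip_width: 0.0537
```

```bash
python3 -c "
from h import *
p,R,o=snap('6',R_=(235,150,70,75),f=8)
"
```

```text
t 8.9 p [0.456  0.2004 0.0234] jaw az 70.0 x [ 4.e-04  1.e-04 -1.e+00] q [ 13.   13.4 -43.3 114.   10.9  56.6  34.4] F [-0.6  0.6 -0.6] M [ 0.21 -0.24  0.02] w 0.0537
```

View pics/side6c.png

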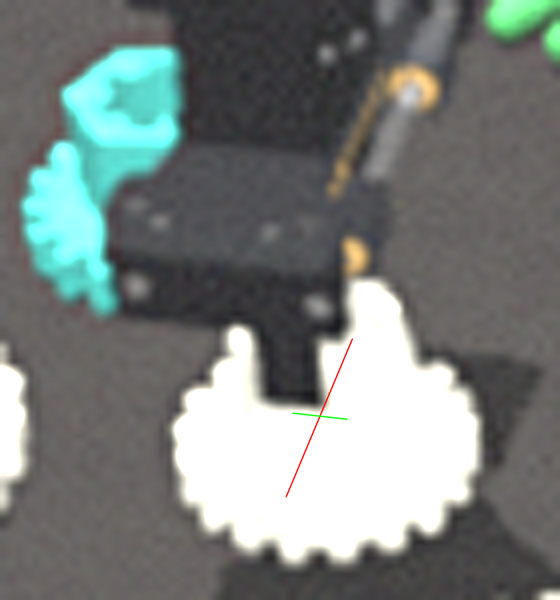

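```bash
python3 -c "
from h import *
im=cv2.imread('pics/side6.png'); im=crop(im,255,180,50,50,11).astype(float); cv2.imwrite('pics/s6d.png',np.clip(255*(im/255)**1.3,0,255).astype(np.uint8))
"
```

```text
(no output)
```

View pics/s6d.png

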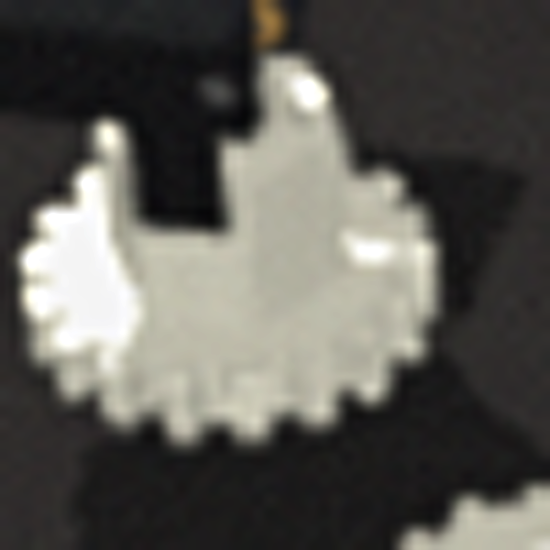

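Call:
drive_tool(increments=[[[0,0,0],[0,0,0]],[[0,0,0],[0,0,0]],[[0,0,0],[0,0,0]],[[0.04,0,0],[0,0,0]],[[0.04,0,0],[0,0,0]],[[0.04,0,0],[0,0,0]],[[0,0,0],[0,0,0]]], hand=0.5)

```text
time_s: 9.65
tool_pos: [0.4556, 0.2002, 0.0182]
tool_rot: [128.3, 90.0, -161.7]
force: [0.2, -0.3, -0.3]
grip_width: 0.065
```

Call:
drive_tool(increments=[[[0.03,0,0],[0,0,0]],[[0,0,0],[0,0,0]]])

```text
time_s: 9.85
tool_pos: [0.4558, 0.2003, 0.0172]
tool_rot: [143.4, 90.0, -146.6]
force: [-0.3, 0.2, 1.1]
grip_width: 0.065
```

Call:
drive_tool(increments=[[[0.03,0,0],[0,0,0]],[[0,0,0],[0,0,0]]])

```text
time_s: 10.05
tool_pos: [0.4558, 0.2002, 0.016]
tool_rot: [149.5, 90.0, -140.5]
force: [-0.2, 0.4, 0.4]
grip_width: 0.0654
```

Call:
drive_tool(increments=[[[0.05,0,0],[0,0,0]],[[0,0,0],[0,0,0]]])

```text
time_s: 10.25
tool_pos: [0.4557, 0.2002, 0.0139]
tool_rot: [137.6, 90.0, -152.4]
force: [-1.4, 1.1, 0.2]
grip_width: 0.065
```

Call:
drive_tool(increments=[[[0.05,0,0],[0,0,0]],[[0,0,0],[0,0,0]]])

```text
time_s: 10.45
tool_pos: [0.4557, 0.2002, 0.0119]
tool_rot: [138.3, 90.0, -151.7]
force: [-0.0, -0.1, 0.0]
grip_width: 0.0653
```

Call:
drive_tool(increments=[[[0.05,0,0],[0,0,0]],[[0,0,0],[0,0,0]]])

```text
time_s: 10.65
tool_pos: [0.4557, 0.2002, 0.0098]
tool_rot: [135.1, 90.0, -154.9]
force: [-0.0, -0.0, -0.3]
grip_width: 0.0655
```

Call:
drive_tool(increments=[[[0.06,0,0],[0,0,0]],[[0.06,0,0],[0,0,0]],[[0,0,0],[0,0,0]]])

```text
time_s: 10.95
tool_pos: [0.4556, 0.2001, 0.0049]
tool_rot: [131.9, 90.0, -158.1]
force: [-0.2, 0.7, -0.3]
grip_width: 0.065
```

Call:
drive_tool(increments=[[[0.06,0,0],[0,0,0]],[[0,0,0],[0,0,0]]])

```text
time_s: 11.15
tool_pos: [0.4557, 0.2002, 0.0026]
tool_rot: [134.6, 90.0, -155.4]
force: [0.7, 0.1, -0.1]
grip_width: 0.0651
```

```bash
python3 -c "
from h import *
p,R,o=snap('7',R_=(255,180,50,50),f=11,gain=1)
"
```

```text
t 11.15 p [0.4557 0.2002 0.0026] jaw az 70.0 x [-5.e-04 -2.e-04 -1.e+00] q [ 12.1  15.3 -42.7 114.9  12.7  54.4  33. ] F [ 0.7  0.1 -0.1] M [ 0.05 -0.07 -0.05] w 0.0651
```

View pics/side7c.png

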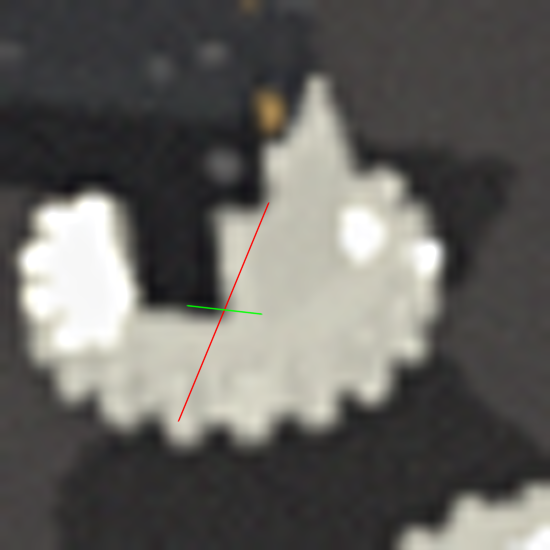

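Call:
drive_tool(increments=[[[0,-0.06,0],[0,0,0]],[[0,0,0],[0,0,0]],[[0,0,0],[0,0,0]],[[0,0,0],[0,0,0]],[[0,0,0],[0,0,0]],[[0,0,0],[0,0,0]]], hand=-1, squeeze=30)

```text
time_s: 11.8
tool_pos: [0.4585, 0.1994, 0.003]
tool_rot: [-63.1, 90.0, 6.9]
force: [2.2, 0.3, -0.9]
grip_width: 0.054
```

Call:
drive_tool(increments=[[[-0.25,0,0],[0,0,0]],[[-0.75,0,0],[0,0,0]],[[-1,0,0],[0,0,0]],[[-1,0,0],[0,0,0]],[[-1,0,0],[0,0,0]],[[-0.5,0,0],[0,0,0]],[[0,0,0],[0,0,0]],[[0,0,0],[0,0,0]]])

```text
time_s: 12.6
tool_pos: [0.4571, 0.1991, 0.1819]
tool_rot: [140.6, 89.9, -149.4]
force: [-0.3, 1.2, -5.8]
grip_width: 0.054
```

```bash
python3 -c "
from h import *
p,R,o=snap('8',R_=(225,60,100,120),f=5,gain=1)
"
```

```text
t 12.6 p [0.4571 0.1991 0.1819] jaw az 70.01 x [-0.0017 -0.001  -1.    ] q [ 17.3   2.5 -44.6 103.7   1.9  74.6  42.2] F [-0.3  1.2 -5.8] M [ 0.02 -0.11  0.09] w 0.054
```

View pics/side8c.png

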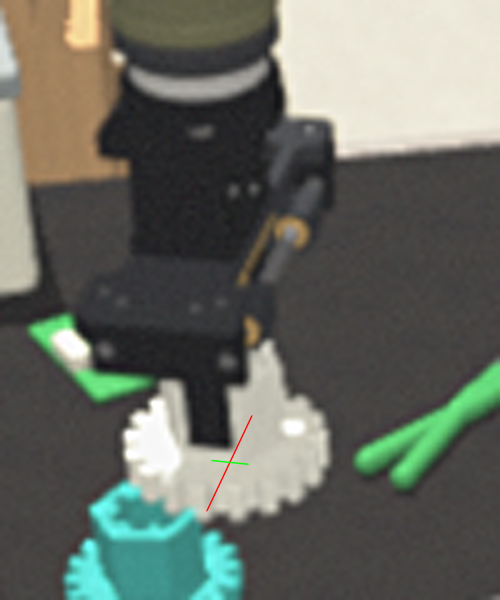

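Call:
drive_tool(increments=[[[0,-0.49,-0.76],[0,0,0]],[[0,-0.49,-0.76],[0,0,0]],[[0,-0.49,-0.76],[0,0,0]],[[0,-0.49,-0.76],[0,0,0]],[[0,-0.49,-0.76],[0,0,0]],[[0,-0.49,-0.76],[0,0,0]],[[0,-0.49,-0.76],[0,0,0]],[[0,-0.49,-0.76],[0,0,0]],[[0,-0.49,-0.76],[0,0,0]],[[0,-0.49,-0.76],[0,0,0]]])

```text
time_s: 13.65
tool_pos: [0.5368, -0.1541, 0.18]
tool_rot: [89.4, 89.7, 159.4]
force: [1.0, -0.1, -4.0]
grip_width: 0.0538
```

Call:
drive_tool(increments=[[[0,0,0],[0.07,0,0]],[[0,0,0],[0.07,0,0]],[[0,0,0],[0.07,0,0]],[[0,0,0],[0.07,0,0]],[[0,0,0],[0.07,0,0]],[[0,0,0],[0.07,0,0]],[[0,0,0],[0.07,0,0]],[[0,0,0],[0.07,0,0]],[[0,0,0],[0.07,0,0]],[[0,0,0],[0.07,0,0]]])

```text
time_s: 14.65
tool_pos: [0.5365, -0.1526, 0.1798]
tool_rot: [174.9, 89.7, 160.6]
force: [-0.3, 0.2, -4.7]
grip_width: 0.0536
```

Call:
drive_tool(increments=[[[0,0,0],[0.07,0,0]],[[0,0,0],[0.07,0,0]],[[0,0,0],[0.07,0,0]],[[0,0,0],[0.07,0,0]],[[0,0,0],[0.07,0,0]],[[0,0,0],[0.07,0,0]],[[0,0,0],[0.07,0,0]],[[0,0,0],[0.07,0,0]],[[0,0,0],[0.07,0,0]],[[0,0,0],[0.07,0,0]]])

```text
time_s: 15.65
tool_pos: [0.5365, -0.1526, 0.1797]
tool_rot: [-99.0, 89.7, 162.6]
force: [-0.1, -0.0, -4.8]
grip_width: 0.0536
```

Call:
drive_tool(increments=[[[0,0,0],[0.07,0,0]],[[0,0,0],[0.07,0,0]],[[0,0,0],[0.07,0,0]],[[0,0,0],[0,0,0]],[[0,0,0],[0,0,0]],[[0,0,0],[0,0,0]]])

```text
time_s: 16.25
tool_pos: [0.5378, -0.1529, 0.1818]
tool_rot: [-74.1, 89.9, 162.8]
force: [0.3, -0.5, -5.5]
grip_width: 0.054
```

```bash
python3 -c "
from h import *
p,R,o=snap('9',R_=(270,180,110,150),f=4,gain=1)
go([.5365,-.1536,p[2]],p,R)
from cell import env
cv2.imwrite('pics/top9.png',env.read_camera('top')['frame'][:,:,::-1])
cv2.imwrite('pics/top9c.png',crop(cv2.imread('pics/top9.png'),300,180,110,110,5))
"
```

```text
t 16.25 p [ 0.5378 -0.1529  0.1818] jaw az -123.05 x [-1.9e-03  6.0e-04 -1.0e+00] q [  24.3    8.3  -12.3   96.8    1.8   75.1 -111.4] F [ 0.3 -0.5 -5.5] M [0.06 0.03 0.02] w 0.054
tool units [ 0.    -0.017  0.031] dist 0.001
```

View pics/side9c.png

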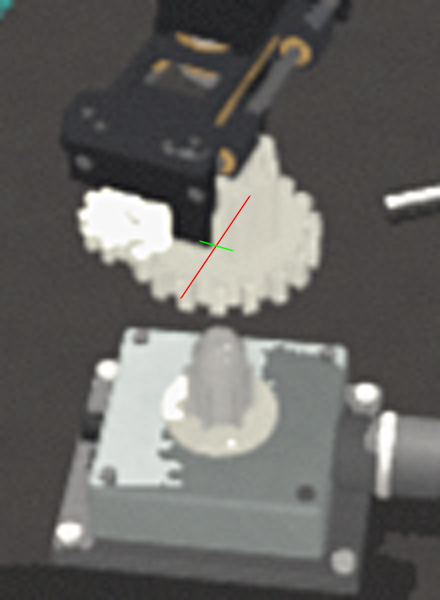

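View pics/top9c.png

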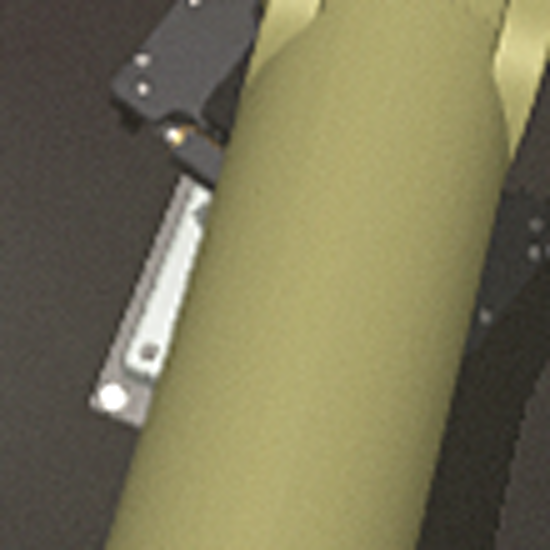

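```bash
cat > fit.py <<'E'
from h import *
import sys
def draw(tag,x,y,zb,yaw,R_=(285,190,70,75),f=8,hub=(.5387,-.1515)):
    im=crop(cv2.imread(f"pics/side{tag}.png"),*R_,f); a=yaw
    overlay(im,"side",R_[0],R_[1],f,[(circ(.05,zb)+[x,y,0],(0,0,255),True),(circ(.05,zb+.018)+[x,y,0],(0,160,0),True),(place(hexa(zb+.06),x,y,a),(255,0,0),True),(np.array([[*hub,.06],[*hub,.114]]),(255,0,255),False),(circ(.008,.114)+[*hub,0],(255,0,255),True),(np.array([[x,y,zb],[x,y,zb-.06]]),(0,200,255),False)])
    cv2.imwrite(f"pics/fit{tag}.png",im)
if __name__=="__main__":
    draw('9',.5387,-.1515,.179,np.radians(177))
E
python3 fit.py
```

```text
(no output)
```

View pics/fit9.png

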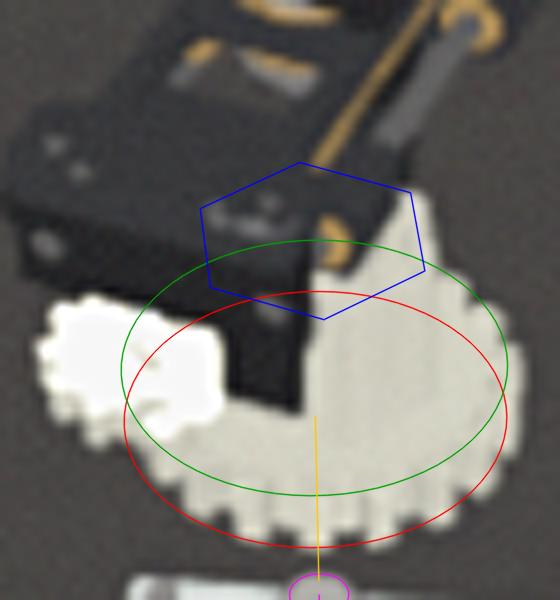

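```bash
python3 -c "
from h import *
cv2.imwrite('pics/z9.png',crop(cv2.imread('pics/side9.png'),280,190,80,75,8))
cv2.imwrite('pics/z8.png',crop(cv2.imread('pics/side8.png'),240,120,60,50,10))
"
```

```text
(no output)
```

View pics/z9.png

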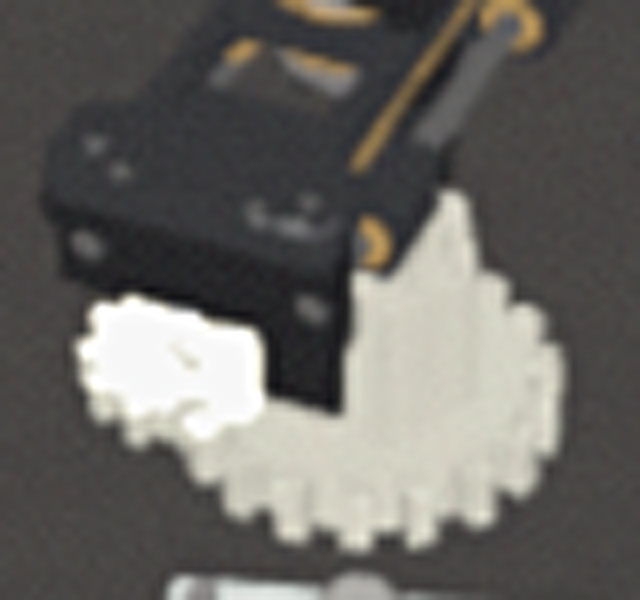

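View pics/z8.png

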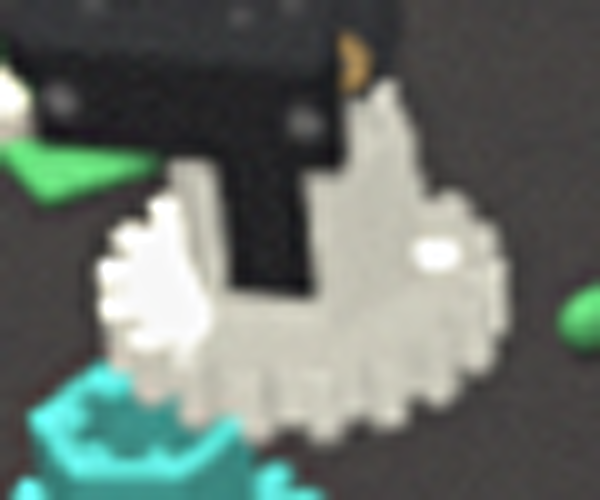

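The bright lobe on the left is the spare cog on the bench behind (pixel ≈(301,236)), not part of the held cog. I'll refit.

```bash
python3 -c "
from fit import *
draw('9',.5425,-.1515,.179,np.radians(177))
"
```

```text
(no output)
```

View pics/fit9.png

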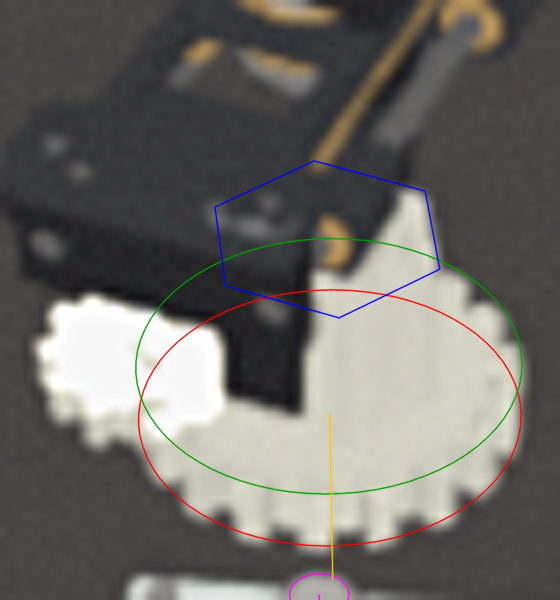

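The fit puts the cog axis about 3.8 mm to +x of the hub in the same camera. I'll correct that and descend to just above the nose.

Call:
drive_tool(increments=[[[0,-0.08,0.05],[0,0,0]],[[0.7,0,0],[0,0,0]],[[0.7,0,0],[0,0,0]],[[0,0,0],[0,0,0]],[[0,0,0],[0,0,0]],[[0,0,0],[0,0,0]]])

```text
time_s: 16.95
tool_pos: [0.5358, -0.1535, 0.1289]
tool_rot: [106.2, 89.8, -17.0]
force: [0.3, 0.3, -3.4]
grip_width: 0.0541
```

```bash
python3 -c "
from fit import *
p,R,o=snap('10',R_=(270,180,110,150),f=4,gain=1)
draw('10',.5387,-.1515,p[2]-.003,np.radians(177),R_=(285,215,70,75))
"
```

```text
t 16.95 p [ 0.5358 -0.1535  0.1289] jaw az -123.2 x [ 3.e-03 -9.e-04 -1.e+00] q [  24.4   10.   -12.3  101.2    2.3   68.9 -111.8] F [ 0.3  0.3 -3.4] M [ 0.11 -0.02 -0.01] w 0.0541
```

View pics/fit10.png

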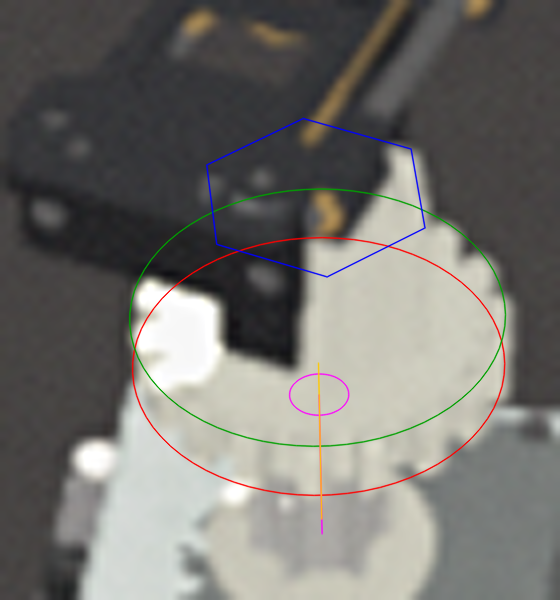

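Call:
drive_tool(increments=[[[0,0,0],[0,0,0]],[[0,0,0],[0,0,0]],[[0,0,0],[0,0,0]]])

```text
time_s: 17.3
tool_pos: [0.5348, -0.1532, 0.1274]
tool_rot: [97.4, 90.0, -25.8]
force: [0.5, -0.0, -4.1]
grip_width: 0.0535
```

```bash
python3 -c "
from fit import *
p,R,o=snap('11',R_=(270,180,110,150),f=4,gain=1)
draw('11',.5400,-.1500,.121,np.radians(177),R_=(285,215,70,75))
state()
"
```

```text
t 17.3 p [ 0.5348 -0.1532  0.1274] jaw az -123.2 x [ 7.e-04 -3.e-04 -1.e+00] q [  24.3   10.   -12.3  101.4    2.3   68.8 -111.8] F [ 0.5 -0.  -4.1] M [ 0.1   0.06 -0.02] w 0.0535
t 17.35 p [ 0.5347 -0.1532  0.1273] jaw az -123.2 x [ 5.e-04 -2.e-04 -1.e+00] q [  24.3   10.   -12.3  101.4    2.3   68.8 -111.8] F [-0.  -0.6 -5.3] M [0.12 0.03 0.05] w 0.0539
```

View pics/fit11.png

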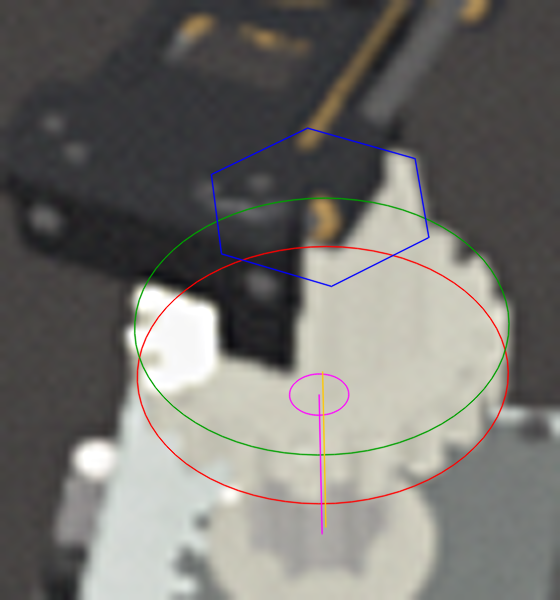

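```bash
python3 -c "
from fit import *
im=cv2.imread('pics/side11.png'); R_=(297,240,56,50); f=14
im=crop(im,*R_,f); im=np.clip((im.astype(float)-90)*1.7,0,255).astype(np.uint8)
x,y,zb=.5387,-.1515,.1243
overlay(im,'side',R_[0],R_[1],f,[(circ(.05,zb)+[x,y,0],(0,0,255),True)])
cv2.imwrite('pics/z11.png',im)
"
```

```text
(no output)
```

View pics/z11.png

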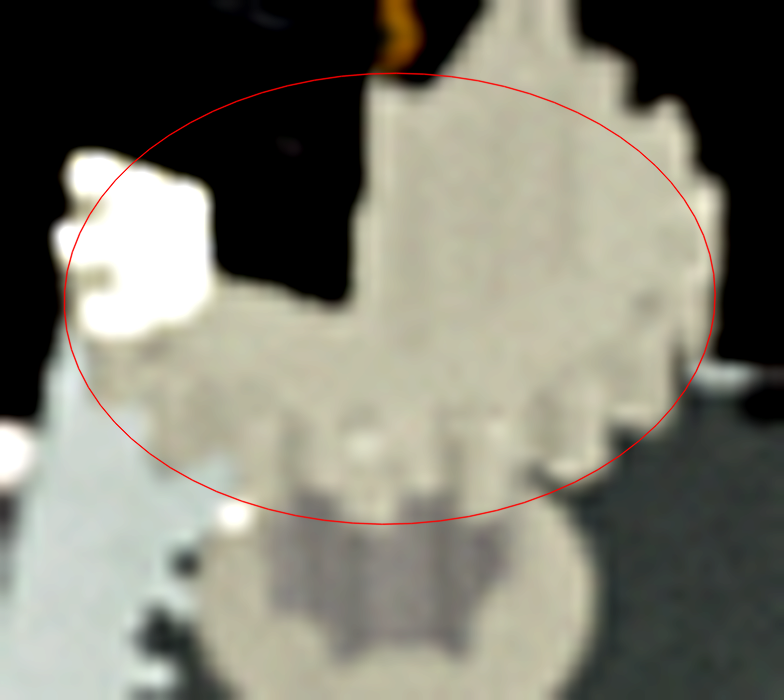

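The cog axis now coincides with the hub axis in the side view to within about 0.5 mm. I'll descend over the nose while watching force.

Call:
drive_tool(increments=[[[0.15,0,0],[0,0,0]],[[0.15,0,0],[0,0,0]],[[0,0,0],[0,0,0]]])

```text
time_s: 17.65
tool_pos: [0.5334, -0.1529, 0.1134]
tool_rot: [-71.2, 89.8, 165.6]
force: [-0.4, -0.2, -4.6]
grip_width: 0.0541
```

Call:
drive_tool(increments=[[[0.1,0,0],[0,0,0]],[[0.1,0,0],[0,0,0]],[[0,0,0],[0,0,0]]])

```text
time_s: 17.95
tool_pos: [0.5342, -0.1528, 0.1062]
tool_rot: [-86.2, 89.9, 150.6]
force: [-0.5, 0.4, -5.3]
grip_width: 0.0539
```

Call:
drive_tool(increments=[[[0.06,0,0],[0,0,0]],[[0.06,0,0],[0,0,0]],[[0,0,0],[0,0,0]]])

```text
time_s: 18.25
tool_pos: [0.5346, -0.1526, 0.1018]
tool_rot: [-139.8, 90.0, 97.0]
force: [0.3, 1.5, -5.6]
grip_width: 0.0538
```

Call:
drive_tool(increments=[[[0.06,0,0],[0,0,0]],[[0.06,0,0],[0,0,0]],[[0,0,0],[0,0,0]]])

```text
time_s: 18.55
tool_pos: [0.5346, -0.1526, 0.097]
tool_rot: [-151.4, 90.0, 85.4]
force: [1.2, 2.9, -4.9]
grip_width: 0.0537
```

Call:
drive_tool(increments=[[[0.04,0,-0.013],[0,0,0]],[[0.04,0,0],[0,0,0]],[[0,0,0],[0,0,0]]])

```text
time_s: 18.85
tool_pos: [0.5348, -0.1525, 0.0939]
tool_rot: [-109.3, 90.0, 127.6]
force: [-0.2, 2.1, -5.3]
grip_width: 0.0539
```

Call:
drive_tool(increments=[[[0.04,0,0],[0,0,0]],[[0.03,0,0],[0,0,0]],[[0,0,0],[0,0,0]]])

```text
time_s: 19.15
tool_pos: [0.5348, -0.1525, 0.0911]
tool_rot: [-118.1, 90.0, 118.8]
force: [1.2, 4.2, -3.5]
grip_width: 0.0538
```

Call:
drive_tool(increments=[[[0.03,0,-0.015],[0,0,0]],[[0.03,0,0],[0,0,0]],[[0,0,0],[0,0,0]]])

```text
time_s: 19.45
tool_pos: [0.5348, -0.1525, 0.0886]
tool_rot: [-33.8, 90.0, -157.1]
force: [0.2, 1.7, -4.4]
grip_width: 0.0539
```

```bash
python3 -c "
from fit import *
state()"
```

```text
t 19.45 p [ 0.5348 -0.1525  0.0886] jaw az -123.21 x [-6.e-04 -3.e-04 -1.e+00] q [  24.1   12.   -12.3  103.7    2.8   64.6 -112.3] F [ 0.2  1.7 -4.4] M [ 0.65  0.2  -0.02] w 0.0539
```

Call:
drive_tool(increments=[[[0.03,0,0],[0,0,0]],[[0.03,0,0],[0,0,0]],[[0,0,0],[0,0,0]]])

```text
time_s: 19.75
tool_pos: [0.5349, -0.1525, 0.0862]
tool_rot: [-26.6, 90.0, -149.8]
force: [-1.6, 1.2, -4.0]
grip_width: 0.0539
```

Call:
drive_tool(increments=[[[0.03,0,0],[0,0,0]],[[0.03,0,0],[0,0,0]],[[0,0,0],[0,0,0]]])

```text
time_s: 20.05
tool_pos: [0.5349, -0.1524, 0.0838]
tool_rot: [-34.5, 90.0, -157.7]
force: [-1.0, 1.5, -4.8]
grip_width: 0.0539
```

```bash
python3 -c "
from fit import *
p,R,o=snap('12',R_=(270,200,110,130),f=5,gain=1)"
```

```text
t 20.05 p [ 0.5349 -0.1524  0.0838] jaw az -123.21 x [-5.e-04 -2.e-04 -1.e+00] q [  24.1   12.3  -12.3  104.     2.9   64.  -112.4] F [-1.   1.5 -4.8] M [0.45 0.33 0.  ] w 0.0539
```

View pics/side12c.png

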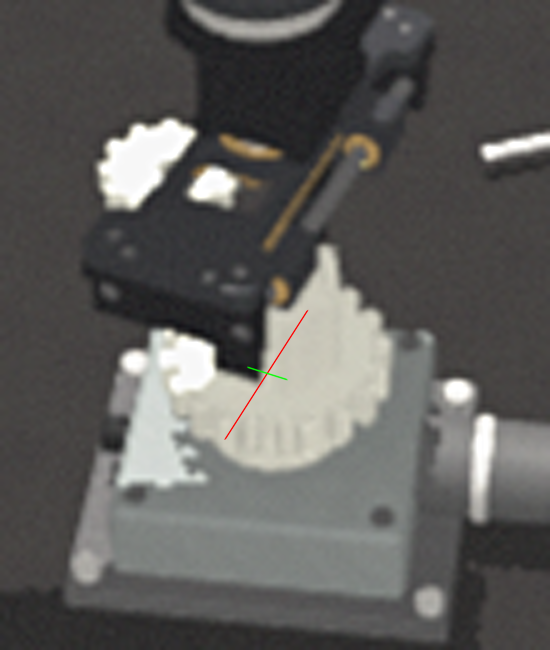

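The cog is already below the spline tops with no axial force, so it is in the splines. I'll keep lowering gently.

Call:
drive_tool(increments=[[[0.05,0,0],[0,0,0]],[[0.05,0,0],[0,0,0]],[[0.05,0,0],[0,0,0]],[[0,0,0],[0,0,0]]])

```text
time_s: 20.5
tool_pos: [0.535, -0.1523, 0.0776]
tool_rot: [-50.7, 90.0, -173.9]
force: [-1.8, 1.4, -5.8]
grip_width: 0.0538
```

Call:
drive_tool(increments=[[[0.05,0,0],[0,0,0]],[[0.05,0,0],[0,0,0]],[[0.05,0,0],[0,0,0]],[[0,0,0],[0,0,0]]])

```text
time_s: 20.9
tool_pos: [0.5351, -0.1522, 0.0717]
tool_rot: [-61.9, 90.0, 174.9]
force: [-1.5, 1.4, -5.9]
grip_width: 0.0539
```

```bash
python3 -c "
from fit import *
state()"
```

```text
t 20.9 p [ 0.5351 -0.1522  0.0717] jaw az -123.2 x [-3.e-04  0.e+00 -1.e+00] q [  24.1   13.   -12.3  104.7    3.1   62.7 -112.5] F [-1.5  1.4 -5.9] M [ 0.42  0.36 -0.01] w 0.0539
```

Call:
drive_tool(increments=[[[0.05,0,0],[0,0,0]],[[0.05,0,0],[0,0,0]],[[0.03,0,0],[0,0,0]],[[0,0,0],[0,0,0]]])

```text
time_s: 21.3
tool_pos: [0.5351, -0.1522, 0.0666]
tool_rot: [-58.9, 90.0, 177.9]
force: [-1.4, 2.4, -5.0]
grip_width: 0.0539
```

Call:
drive_tool(increments=[[[0.03,0,0],[0,0,0]],[[0.03,0,0],[0,0,0]],[[0,0,0],[0,0,0]]])

```text
time_s: 21.6
tool_pos: [0.5351, -0.1521, 0.0644]
tool_rot: [-60.1, 90.0, 176.7]
force: [-2.5, 3.0, -3.9]
grip_width: 0.0535
```

Call:
drive_tool(increments=[[[0.03,0,0],[0,0,0]],[[0,0,0],[0,0,0]]])

```text
time_s: 21.8
tool_pos: [0.5351, -0.1521, 0.0632]
tool_rot: [-74.8, 90.0, 162.0]
force: [-2.3, 1.6, -3.4]
grip_width: 0.0537
```

Call:
drive_tool(increments=[[[0.03,0,0],[0,0,0]],[[0,0,0],[0,0,0]]])

```text
time_s: 22.0
tool_pos: [0.5351, -0.1521, 0.0631]
tool_rot: [-32.2, 90.0, -155.4]
force: [-5.8, 2.6, 2.6]
grip_width: 0.0537
```

Call:
drive_tool(increments=[[[0.03,0,0],[0,0,0]],[[0,0,0],[0,0,0]]])

```text
time_s: 22.2
tool_pos: [0.5351, -0.1521, 0.063]
tool_rot: [-12.0, 90.0, -135.2]
force: [-7.9, 4.0, 10.1]
grip_width: 0.0539
```

Call:
drive_tool(increments=[[[0.03,0,0],[0,0,0]],[[0,0,0],[0,0,0]]])

```text
time_s: 22.4
tool_pos: [0.5351, -0.1521, 0.063]
tool_rot: [11.5, 90.0, -111.7]
force: [-10.7, 4.7, 16.3]
grip_width: 0.0535
```

The cog stops at TCP z = 0.063, i.e. underside at 60 mm, which is the shoulder, with about 16 N of push. I'll ease off, open and retreat straight up.

Call:
drive_tool(increments=[[[-0.06,0,0],[0,0,0]],[[0,0,0],[0,0,0]]])

```text
time_s: 22.6
tool_pos: [0.5351, -0.1521, 0.063]
tool_rot: [26.5, 90.0, -96.7]
force: [-5.8, 3.2, 3.4]
grip_width: 0.0536
```

Call:
drive_tool(increments=[[[0,0,0],[0,0,0]],[[0,0,0],[0,0,0]],[[0,0,0],[0,0,0]],[[0,0,0],[0,0,0]],[[0,0,0],[0,0,0]],[[0,0,0],[0,0,0]],[[0,0,0],[0,0,0]],[[0,0,0],[0,0,0]]], hand=1)

```text
time_s: 23.4
tool_pos: [0.5352, -0.1522, 0.0621]
tool_rot: [52.5, 90.0, -70.7]
force: [-0.8, -0.3, -0.3]
grip_width: 0.0866
```

```bash
python3 -c "
from fit import *
p,R,o=snap('13',R_=(270,200,110,130),f=5,gain=1)"
```

```text
t 23.4 p [ 0.5352 -0.1522  0.0621] jaw az -123.2 x [ 0.e+00 -1.e-04 -1.e+00] q [  24.    13.6  -12.2  105.2    3.2   61.6 -112.7] F [-0.8 -0.3 -0.3] M [0.1  0.07 0.01] w 0.0866
```

View pics/side13c.png

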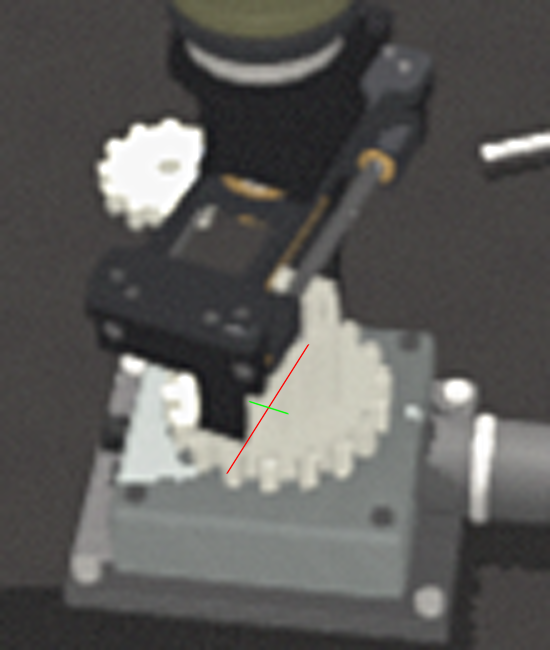

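Released: jaws at 87 mm and force near zero. Next I go straight up, then out of the cameras' view.

Call:
drive_tool(increments=[[[-0.3,0,0],[0,0,0]],[[-0.6,0,0],[0,0,0]],[[-0.8,0,0],[0,0,0]],[[-0.8,0,0],[0,0,0]],[[-0.8,0,0],[0,0,0]],[[-0.8,0,0],[0,0,0]],[[-0.8,0,0],[0,0,0]]])

```text
time_s: 24.15
tool_pos: [0.5351, -0.1522, 0.2607]
tool_rot: [100.1, 89.9, -23.1]
force: [0.2, -0.5, 0.7]
grip_width: 0.087
```

```bash
python3 -c "
from fit import *
p,R,o=state(); go([.45,-.45,p[2]],p,R)"
```

```text
t 24.15 p [ 0.5351 -0.1522  0.2607] jaw az -123.2 x [ 1.3e-03 -5.0e-04 -1.0e+00] q [  24.4    6.   -12.2   90.4    1.3   83.6 -111.1] F [ 0.2 -0.5  0.7] M [ 0.05 -0.03  0.04] w 0.087
tool units [1.000e-03 2.297e+00 7.396e+00] dist 0.31
```

Call:
drive_tool(increments=[[[0,0.23,0.74],[0,0,0]],[[0,0.23,0.74],[0,0,0]],[[0,0.23,0.74],[0,0,0]],[[0,0.23,0.74],[0,0,0]],[[0,0.23,0.74],[0,0,0]],[[0,0.23,0.74],[0,0,0]],[[0,0.23,0.74],[0,0,0]],[[0,0.23,0.74],[0,0,0]],[[0,0.23,0.74],[0,0,0]],[[0,0.23,0.74],[0,0,0]]])

```text
time_s: 25.15
tool_pos: [0.4497, -0.4514, 0.2593]
tool_rot: [84.2, 89.9, -39.0]
force: [-0.4, 0.4, -0.1]
grip_width: 0.087
```

```bash
python3 -c "
from fit import *
from cell import env
state()
for n,R_ in(('side',(280,225,110,110)),('top',(300,180,110,110))):
    im=env.read_camera(n)['frame'][:,:,::-1].copy(); cv2.imwrite(f'pics/{n}14.png',im)
im=[]
for n,R_,h in(('side',(285,230,80,90),(.5387,-.1515)),('top',(320,195,80,90),(.5345,-.1555))):
    a=crop(cv2.imread(f'pics/{n}14.png'),*R_,5)
    x,y=h
    overlay(a,n,R_[0],R_[1],5,[(circ(.05,.06)+[x,y,0],(0,0,255),True),(place(hexa(.12),x,y,np.radians(176.8)),(255,0,0),True)]+[(place(g,x,y,np.radians(176.8)),(0,160,0),False) for g in grooves(.12)])
    im.append(a)
cv2.imwrite('pics/f14.png',np.hstack(im))
"
```

```text
t 25.15 p [ 0.4497 -0.4514  0.2593] jaw az -123.19 x [ 9.e-04 -7.e-04 -1.e+00] q [ 42.4  15.5   0.4  79.4  -0.1  85.1 -80.4] F [-0.4  0.4 -0.1] M [ 0.03 -0.    0.02] w 0.087
```

View pics/f14.png

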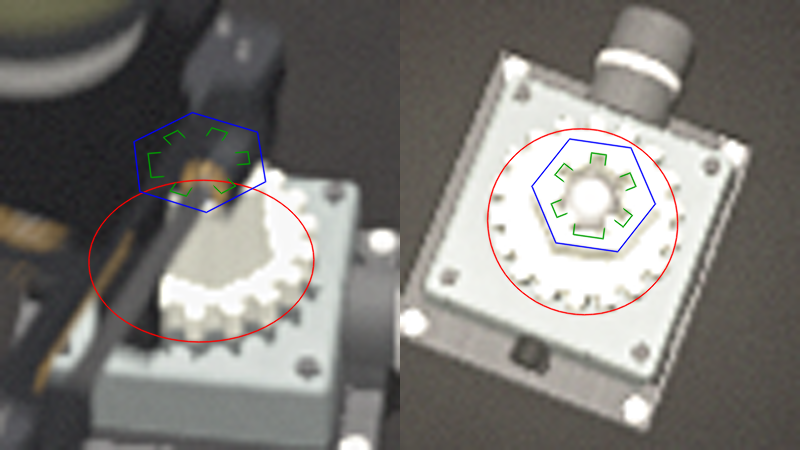

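View pics/side14.png

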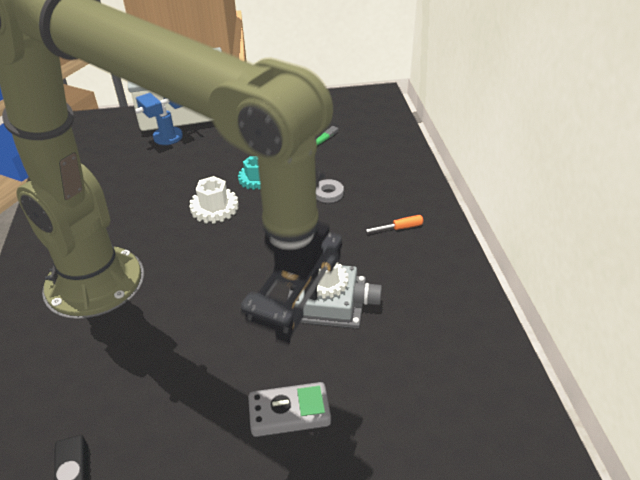

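Call:
drive_tool(increments=[[[-0.4,0.2,0.8],[0,0,0]],[[-0.4,0.2,0.8],[0,0,0]],[[-0.4,0.2,0.8],[0,0,0]],[[-0.4,0.2,0.8],[0,0,0]],[[-0.4,0.2,0.8],[0,0,0]],[[0,0,0],[0,0,0]]])

```text
time_s: 25.85
tool_pos: [0.3925, -0.6107, 0.3401]
tool_rot: [25.1, 89.7, -98.5]
force: [0.5, 0.2, 0.1]
grip_width: 0.0869
```

```bash
python3 -c "
from fit import *
from cell import env
state()
im=[]
for n,R_,h in(('side',(285,230,80,90),(.5387,-.1515)),('top',(320,195,80,90),(.5345,-.1555))):
    cv2.imwrite(f'pics/{n}15.png',env.read_camera(n)['frame'][:,:,::-1])
    a=crop(cv2.imread(f'pics/{n}15.png'),*R_,5)
    x,y=h
    if n=='side': overlay(a,n,R_[0],R_[1],5,[(circ(.05,.06)+[x,y,0],(0,0,255),True),(place(hexa(.12),x,y,np.radians(176.8)),(255,0,0),True)])
    im.append(a)
cv2.imwrite('pics/f15.png',np.hstack(im))
"
```

```text
t 25.85 p [ 0.3925 -0.6107  0.3401] jaw az -123.58 x [-7.e-04 -5.e-03 -1.e+00] q [ 52.2  27.5   5.   54.4  -2.1  97.9 -67.3] F [0.5 0.2 0.1] M [0.1  0.11 0.  ] w 0.0869
```

View pics/f15.png

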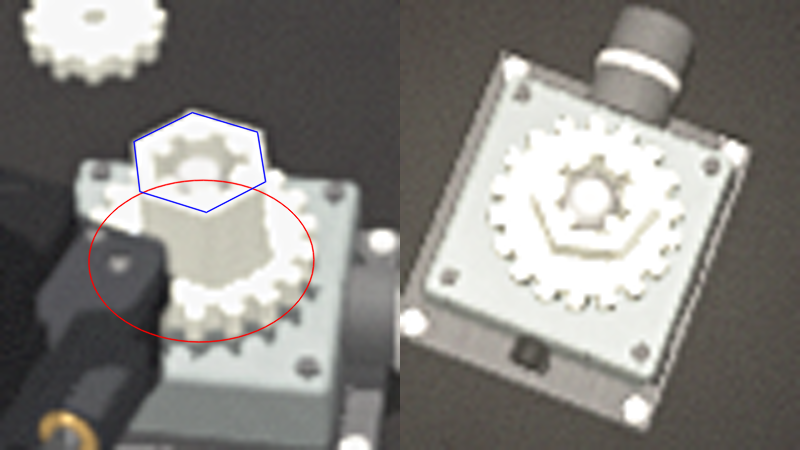

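View pics/side15.png

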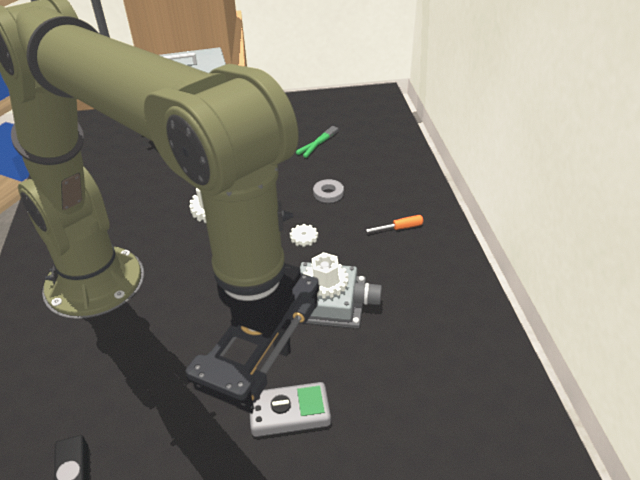

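The hex top face (side crop, blue) and the bottom rim both match a seated cog, with its underside at 60 mm. The wide groove is filled and the spare and other items have not moved. Handing in.

```bash
python3 -c "
from cell import env
print(env.sign_off())"
```

```text
the job is handed in; nothing more can be done
None
```

The smaller aluminium cog is on the splined hub, boss up, fully home against the shoulder and released. I handed the job in at about 26 s of the 67 s allowed.

- **Fitting:** I gripped the boss by two opposite flats and turned the cog until its wide groove pointed at about 176.8° (the master spline measured about 176.5°). It slid into the splines on the first try, so no searching by turning was needed. It stopped at the expected height. I pressed with about 16 N, less than 25 N including sideways load, then eased off and opened the gripper.
- **Last checks:** After release the force was near zero and the jaws were fully open. The final side picture matches a cog with its underside 60 mm above the bench, on the hub axis. In the top picture it is concentric with the hub. The spare, tape, screwdriver and meter appear where they were.
- **What disagreed:**
  - The two cameras differ by about 5 mm, so I lined cog and hub up against each other within the same picture.
  - The fingertips sit about 25 mm above the reported TCP. I found this in the pictures and confirmed it by going lower without contact, and I gripped at that lower height.

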